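# Seat the watch movement on the timing tester's rest and hold its recessed reset button

### The arm

A 6-joint arm with a two-finger parallel gripper is mounted at the origin on the work surface. World frame = base frame: x ahead of the robot, y to its left, z up, the work surface at z = 0. Lengths are in mm, angles in degrees, forces in N, time in s.
With the tool pointing down it reaches from about 300 to 850 mm from the base axis. Payload 4.2 kg.
Tool frame: the origin (TCP) lies midway between the tips of the shut fingers; the grasp point (between the pads) lies 19 mm behind it; z points along the fingers, x is the direction in which the jaws open and shut, and the axes are right-handed (so a half turn about z gives the same grasp; the last joint's range is limited). The gripper opens to 91 mm and grips with 3 to 60 N. Pads are 32 mm wide; open, the fingers measure 118 mm over their backs; the gripper's body (76 mm by 178 mm) begins 60 mm behind the grasp point.
Start: joints at [73.912, 18.312, 89.639, -0, 72.044, -1.146], TCP at [148.267, 555.572, 213.976] pointing down, gripper open.
Joint ranges: [-177.97, 177.97], [-48.28, 115.42], [12.27, 149.76], [-77.06, 257.06], [2.81, 150.46], [-146.56, 146.56]. Speed limits (degrees/s): [147.25, 147.25, 180, 180, 180, 180].

### API

Orientations are given as [roll, pitch, yaw] about the fixed x, y, z axes, in that order (R = Rz(yaw) Ry(pitch) Rx(roll)).
In Python, from workcell import monitor, vision, job, models gives the robot as it stands.
- The arm moves only by the shell command python3 -m creep 'ROWS' [FORCE]. ROWS is text: rows parted by semicolons, each of 7 numbers parted by spaces: the shift along the world's x, y, z in cm, then the turn, a rotation vector about the world's x, y, z in rad, then the gripper's target within -1 to 1 (shut at 1, half-way at 0, fully open at -1). In form: tx ty tz ax ay az hand; .... A call has 1 to 12 rows; each row shifts and turns the pose as measured when the row begins; what a row does not reach is not made up. A row lasts 1/12 s, in which the tool goes at most 41.7 mm and 7.16 degrees, less where a joint would pass 70% of its speed; a pose out of reach is approached as far as the arm can. A call is refused whole if a number of a shift passes 4.17 or a number of a turn 0.125, either way. A call with a gripper value outside its range is refused whole. The fingers move at their own pace and stop on an object; FORCE is the grip in N (left out, the last holds). Time passes only in rows, so rows that do not move let the fingers close. It gives the time, the measured TCP pose, the force and the opening at its end, in the units of the state.
- monitor.state(): the state, without advancing time (a new reading comes with each control period).
- vision.grab_frame(name): name is "side" or "top" or "wrist"; returns a dict with "img" (400x640x3 uint8, red, green, blue), "mtx" (3x3 intrinsics, pixels), "view" (4x4, takes a point from world to camera coordinates). Camera axes: x right, y down, z forward; pixel columns grow to the right and rows downward; lengths in mm; the calibration is good to about 2 mm. A picture is of the moment at which its call begins. There is no depth.
- job.job_done(): hands the job in, once; it reports no verdict.
Trained networks look in the newest picture that a camera, given by its name, has taken for a name from the list of things; names that differ only in an ending like _2 or _b are one class to them, and where a whole thing is asked for, a point or a joint stands for the part that bears it (a point fixed in the world has none). Each returns a list of dicts, best first, with "confidence" (0 to 1); they miss things now and then, are a little off and sometimes report something else, mostly with a low value. They report only what shows in the picture. A call takes as long as a camera call. They do not tell look-alikes from the thing itself.
- models.search_frame(camera, query): "rect" ([left, top, right, bottom] in pixels, round what is visible of it).
- models.mark_of(camera, query): "at" ([column, row] in pixels: a listed point, or the origin of a listed thing).
The state is a dict: "time_s": time; "qpos": joint angles; "qvel": joint speeds; "effort": joint torques, N m; "ee_pos": TCP position; "ee_rot": TCP orientation; "force": force on the tool from outside, world axes, zero at the start; "torque": the same for the moment, N m; "gripper_width": finger opening in mm.
Only numpy, scipy, OpenCV 4.12 (cv2) and the standard library are available. Lean on these libraries where they do the work, as an engineer would, in place of code of your own. Each camera call takes 0.05 s, during which the arm holds its last target.

### The job

Gently set the brass watch movement, without dropping it, flat and centred on the microphone stand's narrow sloped rest, just above its two brass pins, and let go of it. Then take the red-handled stylus out of the tool stand, reach its tip through the green-framed hole in the console and press the recessed reset button down, leaving the orange-framed one unpressed; finish while still holding the button down with the stylus, nothing released. Leave the other things on the bench where they are.

Things in the scene. Friction and masses are not known exactly. Their poses are not given: they have to be found in the camera images.
- movement_center (a point): centre (half-way up) of the loose watch movement: a brass disc 44 mm in diameter, 16 mm thick, about 90 g, with visible wheels, lying flat on the green mat (the mat is 2 mm thick, so the centre starts 10 mm above the bench). z is its axis; its yaw does not matter. Solid, may be gripped across any diameter.
- movement: the same movement; origin at the centre of its underside
- rest_seat (a point): point on the top of the sloped rest where the middle of the movement's underside belongs, 100 mm above the bench. z: normal of the slope; x: up the slope; y: level. Slope 0.42 rad, low end (-x) towards the robot. A seated movement's centre is 8 mm along z from here. Two brass pins, 6 mm thick, 10 mm proud, at x -27, y +-11 mm clear a centred movement by 4 mm and stop it if it slides
- mic_stand: grey stand fixed to the bench, left or right of centre (it trades places with the tool stand), turned up to 0.35 rad; origin on the bench under rest_seat. Base 100 x 70 x 16 mm, post 22 mm square, on top the sloped steel rest, 26 mm wide (34 mm at the pins) and 8 mm thick, ending 26 mm up-slope and 36 mm down-slope of rest_seat. Friction normally holds the movement on it
- stylus_grip (a point): centre of the handle of the stylus, which stands upright and loose in the tool stand: red square handle 14 x 14 x 50 mm, flats along its own x and y; z points from tip to handle. It starts 75 mm above the bench, the handle's underside resting on the stand's top, and must rise straight up 45 mm to come free
- stylus_tip (a point): lower end of the stylus's shaft, 70 mm below stylus_grip along the stylus's z
- stylus: the same stylus, 45 g; origin at its tip. Below the handle a steel shaft 6 mm thick, 45 mm long, with a rounded tip
- tool_stand: black block 50 (x) x 110 (y) x 50 mm tall, fixed to the bench; origin on the bench under its centre. The stylus's hole (10 mm wide, 48 mm deep) is at its y = -35 mm; three thin dummy tools (8 mm wide, up to 35 mm above the top) stand at y = +35 to +48 mm, x +-12 mm. It trades places with the microphone stand
- console: timing tester: flat grey panel on a black case 150 (x) x 200 (y) mm, panel top 60 mm above the bench, fixed; origin on the bench under its centre; a dark screen raised 12 mm fills the far half of the panel (x +5 to +65 mm)
- reset_hole (a point): centre of the mouth of the green-framed round hole, level with the panel's top (60 mm above the bench); 14 mm in diameter, straight down, at x -35, y -45 mm of the console. The green reset button lies below it, its top 14 mm below the panel's top; it is 18 mm wide, wider than the hole.
- reset_button (a joint): travel of the reset button in m: 0 up, 0.006 fully down, spring-loaded; it takes about 2 N to start and 6 N to be fully down, and springs back when released. Down means more than 0.004 (4.6 N)
- other_hole (a point): centre of the mouth of the orange-framed hole (same sizes), at x -35, y +45 mm of the console: not to be used
- other_button (a joint): travel of the button in the orange-framed hole: 0 up, 0.006 down; it must stay up
- loupe: eyeglass loupe, black, 34 mm wide and 26 mm tall, standing on the bench; origin under its centre; to be left alone
- barrel: brass spring barrel, a disc 36 mm wide and 10 mm thick; not the movement; origin under its centre; to be left alone
- casing_ring: aluminium ring, 48 mm outside, 38 mm inside, 8 mm thick; origin under its centre; to be left alone
- jar: glass jar with brass cap, 48 mm wide, 60 mm tall, behind the working things; origin under its centre; to be left alone
- oil_bottle: amber glass bottle with black cap, 32 mm wide, 65 mm tall, behind the working things; origin under its centre; to be left alone
- screwdriver: screwdriver 120 mm long lying far out on the left side; origin under its middle; to be left alone
- oil_cup: white ceramic cup 36 mm wide, 20 mm tall, far out on the right side; origin under its centre; to be left alone
Not all that is in view belongs to the job. There is more than one size of the mic_stand; the one meant has the size given above.

How it is judged:
By the outcome, as a careful person would: the job done as asked, in the order asked, and still so for the second after the job is handed in, while the arm keeps its last pose, push and grip.
It also fails if it takes over 64 s, if anything falls off the work surface, if the arm or the gripper's body presses on something with over 40 N, if the wrist force passes 120 N, or if a joint passes its speed limit or range.

## Working session

There is one attempt and no reset: what is moved stays moved. The work goes in short steps, Python scripts to look and compute and a shell command to move; the robot and the scene stay as the last step left them, time stands still between calls to the robot, and variables do not carry over. Pictures are saved under pics/ and viewed, and the job is handed in when it is done.

```bash
ls; mkdir -p pics; cat > h.py <<'E'
import numpy as np, cv2
from workcell import monitor, vision, job, models
def grab(c,fn=None):
    f=vision.grab_frame(c)
    if fn: cv2.imwrite('pics/'+fn+'.png',cv2.cvtColor(f['img'],cv2.COLOR_RGB2BGR))
    return f
def ray(f,px):
    K=np.array(f['mtx']);V=np.array(f['view']);R=V[:3,:3];t=V[:3,3]
    d=R.T@np.linalg.solve(K,[px[0],px[1],1]);return -R.T@t,d/np.linalg.norm(d)
def atz(f,px,z):
    o,d=ray(f,px);return o+d*(z-o[2])/d[2]
def tri(obs):
    A=np.zeros((3,3));b=np.zeros(3);rs=[ray(f,p) for f,p in obs]
    for o,d in rs:
        M=np.eye(3)-np.outer(d,d);A+=M;b+=M@o
    X=np.linalg.solve(A,b);return X,[round(float(np.linalg.norm((np.eye(3)-np.outer(d,d))@(X-o))),1) for o,d in rs]
def proj(f,X):
    p=np.array(f['mtx'])@(np.array(f['view'])@np.append(X,1))[:3];return p[:2]/p[2]
E
python3 - <<'E'
from h import *
np.set_printoptions(precision=1,suppress=True)
print(monitor.state())
for c in ['side','top','wrist']:
    f=grab(c,c+'0');print(c,ray(f,(320,200)))
    for q in ['movement_center','rest_seat','mic_stand','stylus_grip','stylus_tip','tool_stand','console','reset_hole','other_hole','loupe','barrel','casing_ring','jar','oil_bottle']:
        print(q,[(np.round(r['at']).astype(int).tolist(),round(r['confidence'],2)) for r in models.mark_of(c,q)[:3]])
E
```

```text
pics
{'time_s': 0.0, 'qpos': array([73.9, 18.4, 89.7, -0. , 72. , -1.1]), 'qvel': array([-0. , -0.1, -0.1, -0. ,  0.1, -0. ]), 'effort': array([  0. , -41.2, -23.2,   0.1,   0. ,  -0. ]), 'ee_pos': array([148.1, 555.1, 213.1]), 'ee_rot': array([-180. ,    0.1,   75.1]), 'force': array([-0.6,  0.4,  0.4]), 'torque': array([-0. , -0. ,  0.1]), 'gripper_width': 90.88546071232264}
side (array([ 346.9, -834.4,  772.8]), array([ 0.2,  0.8, -0.6]))
movement_center []
rest_seat [([366, 307], 0.97), ([280, 325], 0.76), ([406, 363], 0.52)]
mic_stand [([402, 379], 0.92), ([285, 367], 0.78), ([370, 340], 0.77)]
stylus_grip [([420, 279], 0.6)]
stylus_tip [([369, 336], 0.65)]
tool_stand [([303, 168], 0.58)]
console [([359, 215], 0.91)]
reset_hole [([303, 155], 0.68), ([352, 212], 0.55)]
other_hole [([346, 191], 0.81), ([366, 334], 0.49)]
loupe [([268, 194], 0.51)]
barrel [([278, 297], 0.68)]
casing_ring [([308, 305], 0.63), ([303, 168], 0.44)]
jar [([363, 181], 0.65)]
oil_bottle [([422, 279], 0.79)]
top (array([ 318.7,   13. , 1598.5]), array([ 0.1, -0. , -1. ]))
movement_center [([299, 218], 0.61), ([436, 195], 0.43)]
rest_seat [([447, 253], 0.84), ([468, 183], 0.64), ([436, 193], 0.51)]
mic_stand [([426, 202], 0.96), ([462, 187], 0.92), ([439, 254], 0.91)]
stylus_grip [([220, 201], 0.4)]
stylus_tip []
tool_stand [([213, 205], 0.72), ([227, 202], 0.42)]
console [([305, 172], 0.89)]
reset_hole [([318, 177], 0.59), ([252, 249], 0.49), ([308, 172], 0.21)]
other_hole [([287, 173], 0.95)]
loupe [([256, 251], 0.48)]
barrel [([383, 252], 0.56)]
casing_ring [([392, 234], 0.46), ([319, 176], 0.43)]
jar [([254, 153], 0.47)]
oil_bottle [([382, 143], 0.63)]
wrist (array([ 80.4, 573.4, 384.5]), array([ 0.2, -0.1, -1. ]))
movement_center []
rest_seat []
mic_stand []
stylus_grip []
stylus_tip []
tool_stand []
console []
reset_hole []
other_hole []
loupe []
barrel []
casing_ring []
jar []
oil_bottle []
```

View pics/top0.png

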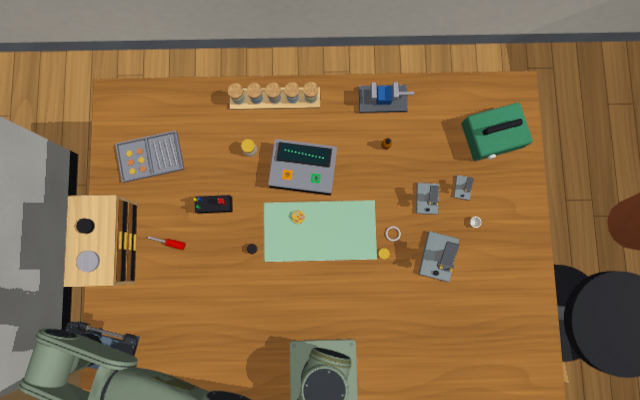

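View pics/side0.png

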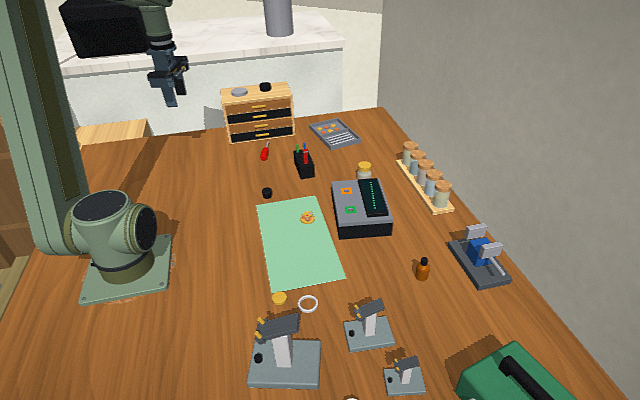

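```bash
python3 - <<'E'
import cv2
a=cv2.imread('pics/top0.png')[110:280,190:500];cv2.imwrite('pics/top0c.png',cv2.resize(a,None,fx=2.5,fy=2.5,interpolation=cv2.INTER_CUBIC))
a=cv2.imread('pics/side0.png')[130:400,220:460];cv2.imwrite('pics/side0c.png',cv2.resize(a,None,fx=2.2,fy=2.2,interpolation=cv2.INTER_CUBIC))
E
```

```text
(no output)
```

View pics/top0c.png

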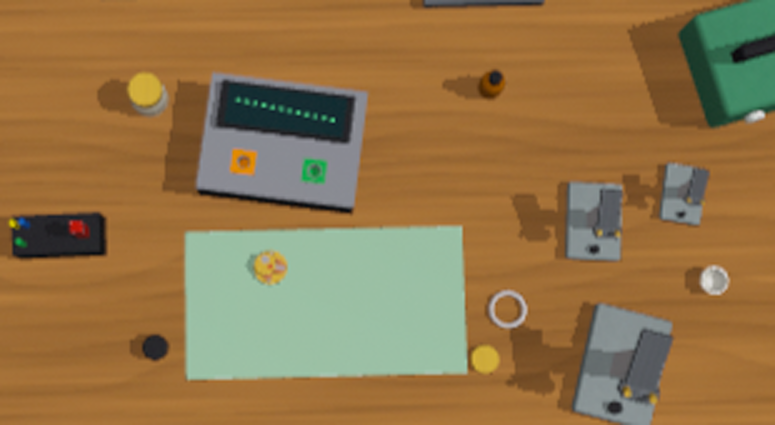

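View pics/side0c.png

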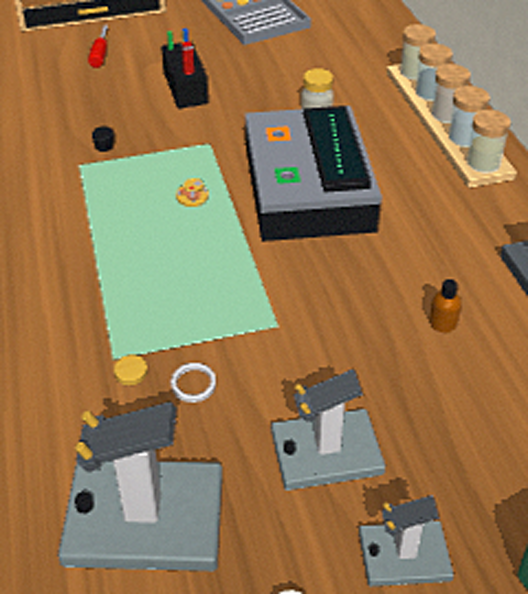

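```bash
python3 - <<'E'
from h import *
np.set_printoptions(precision=1,suppress=True)
f=grab('top');s=grab('side')
print(f['mtx'],s['mtx'])
for nm,c in dict(big=[(597,303),(672,322),(650,425),(575,410)],med=[(568,182),(622,184),(620,261),(566,258)],small=[(667,163),(709,168),(700,225),(660,219)]).items():
    P=[atz(f,(190+x/2.5,110+y/2.5),16) for x,y in c]
    print(nm,[np.linalg.norm(P[i]-P[i-1]) for i in range(4)],np.mean(P,0))
def cr(p):return (190+p[0]/2.5,110+p[1]/2.5)
def cs(p):return (220+p[0]/2.2,130+p[1]/2.2)
for nm,a,b in [('mv',(270,267),(193,192)),('green',(314,171),(287,175)),('orange',(244,162),(278,134)),('stylus top',(78,228),(189,46)),('med rest mid',(609,208),(330,392)),('big rest',(649,365),(128,430))]:
    print(nm,tri([(f,cr(a)),(s,cs(b))]))
E
```

```text
[[495.7   0.  322.3]
 [  0.  495.7 199.1]
 [  0.    0.    1. ]] [[402.7   0.  325.3]
 [  0.  402.7 206.5]
 [  0.    0.    1. ]]
big [np.float64(139.3329732705558), np.float64(98.54249318982274), np.float64(134.23831343058512), np.float64(96.40681007583211)] [ 354.3 -380.7   16. ]
med [np.float64(99.49372847252434), np.float64(70.33480470624737), np.float64(100.83536796994754), np.float64(69.73155956255802)] [ 539.7 -352.8   16. ]
small [np.float64(74.7536649163995), np.float64(55.06455286689737), np.float64(76.52818784628845), np.float64(52.246440952543445)] [ 573.1 -471.9   16. ]
mv (array([492. ,  67.3,   4.5]), [1.7, 1.7])
green (array([606.3,   8. ,  56.2]), [0.8, 0.8])
orange (array([619.7,  96.3,  55.9]), [0.7, 0.7])
stylus top (array([537.1, 298.5,  90.7]), [3.0, 3.0])
med rest mid (array([ 542.9, -353.8,   94.2]), [1.7, 1.7])
big rest (array([ 351.5, -379.9,  139.5]), [1.0, 1.0])
```

```bash
R='2.2 -3.2 0 0 0 0.022 -1'; python3 -m creep '2.2 -3.2 0 0 0 0.022 -1;2.2 -3.2 0 0 0 0.022 -1;2.2 -3.2 0 0 0 0.022 -1;2.2 -3.2 0 0 0 0.022 -1;2.2 -3.2 0 0 0 0.022 -1;2.2 -3.2 0 0 0 0.022 -1;2.2 -3.2 0 0 0 0.022 -1;2.2 -3.2 0 0 0 0.022 -1;2.2 -3.2 0 0 0 0.022 -1;2.2 -3.2 0 0 0 0.022 -1;2.2 -3.2 0 0 0 0.022 -1;2.2 -3.2 0 0 0 0.022 -1'
```

```text
time_s: 3.35
ee_pos: [416.2, 160.6, 214.8]
ee_rot: [179.8, -0.4, 91.8]
force: [0.7, -0.0, 0.0]
gripper_width: 91.1
```

```bash
python3 -m creep '2.0 -3.0 0 0 0 -0.01 -1;2.0 -3.0 0 0 0 -0.01 -1;2.0 -3.0 0 0 0 -0.01 -1;0 0 0 0 0 0 -1'; python3 - <<'E'
from h import *
np.set_printoptions(precision=1,suppress=True)
f=grab('wrist','w1'); print(monitor.state()['ee_pos'])
m=models.mark_of('wrist','movement_center')
for r in m[:3]: print(r,atz(f,r['at'],10))
E
```

```text
time_s: 3.68
ee_pos: [482.2, 60.1, 215.8]
ee_rot: [179.5, -0.3, 89.7]
force: [-0.7, 0.1, 0.3]
gripper_width: 91.3
[480.4  62.1 215.6]
{'at': [323.0, 186.2], 'confidence': 0.89} [492.5  67.5  10. ]
```

View pics/w1.png

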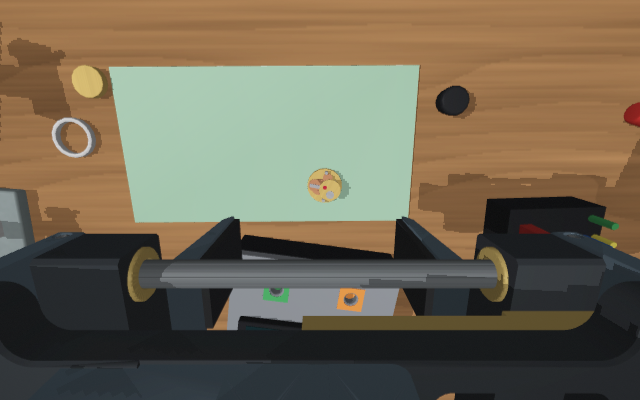

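```bash
python3 -m creep '0.4 0.2 -3.6 0 0 0 -1;0.4 0.2 -3.6 0 0 0 -1;0.4 0.15 -3.6 0 0 0 -1;0 0 -3.0 0 0 0 -1;0 0 0 0 0 0 -1'; python3 - <<'E'
from h import *
np.set_printoptions(precision=1,suppress=True)
f=grab('wrist','w2'); print(monitor.state()['ee_pos'],monitor.state()['ee_rot'])
m=models.mark_of('wrist','movement_center')
for r in m[:3]: print(r,atz(f,r['at'],10))
s=grab('side');ms=models.mark_of('side','movement_center');print(ms[:1])
print(models.search_frame('side','movement')[:1])
if m and ms: print(tri([(f,m[0]['at']),(s,ms[0]['at'])]))
E
```

```text
time_s: 4.2
ee_pos: [490.0, 75.6, 77.1]
ee_rot: [179.1, -0.7, 90.1]
force: [-0.6, -0.2, -0.6]
gripper_width: 91.4
[491.6  75.8  79.5] [178.9  -0.8  90.1]
{'at': [307.6, 213.9], 'confidence': 0.83} [493.3  67.8  10. ]
[{'at': [307.7, 216.1], 'confidence': 0.5}]
[{'rect': [416.7, 259.8, 429.3, 278.2], 'confidence': 0.61}]
(array([493.9,  67.8,   8.6]), [0.1, 0.1])
```

View pics/w2.png

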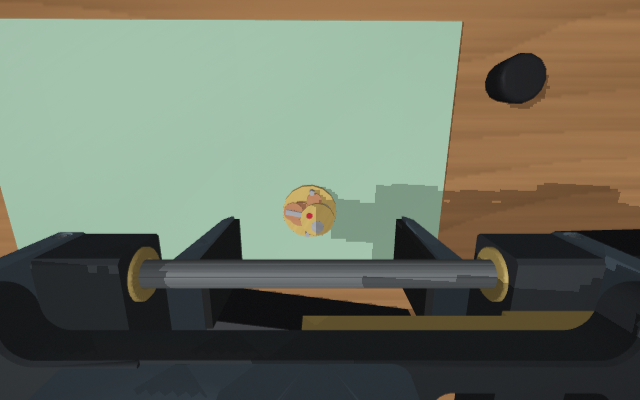

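```bash
cat >> h.py <<'E'
from scipy.spatial.transform import Rotation as Ro
def need(p,R):
    s=monitor.state();C=Ro.from_euler('xyz',s['ee_rot'],degrees=True)
    print('need cm',np.round((np.array(p)-s['ee_pos'])/10,2),'rot',np.round((R*C.inv()).as_rotvec(),3),'t',s['time_s'],'ee',np.round(s['ee_pos'],1),np.round(s['ee_rot'],1),'F',np.round(s['force'],1),'w',round(float(s['gripper_width']),1),'q',np.round(s['qpos'],0))
def down(yaw): return Ro.from_euler('xyz',[180,0,yaw],degrees=True)
E
python3 -c "
from h import *
need([493.5,67.8,6],down(90))"
```

```text
need cm [-0.29 -0.74 -7.81] rot [-0.014  0.031 -0.   ] t 4.45 ee [496.4  75.2  84.1] [178.2  -0.8  90. ] F [ 0.  -1.  -0.4] w 91.2 q [  7.  18. 111.   1.  49. -84.]
```

```bash
python3 -m creep '-0.1 -0.25 0 -0.014 0.031 0 -1;-0.1 -0.25 0 0 0 0 -1;-0.1 -0.25 0 0 0 0 -1'; python3 -c "
from h import *
need([493.5,67.8,6],down(90));grab('top');need([493.5,67.8,6],down(90));grab('top');need([493.5,67.8,6],down(90))"
```

```text
time_s: 4.7
ee_pos: [496.4, 68.6, 89.7]
ee_rot: [179.4, -0.1, 90.1]
force: [0.5, -1.1, 0.5]
gripper_width: 91.2
need cm [-0.29 -0.08 -8.37] rot [-0.001  0.01  -0.002] t 4.7 ee [496.4  68.6  89.7] [ 1.794e+02 -1.000e-01  9.010e+01] F [ 0.5 -1.1  0.5] w 91.2 q [  7.  18. 110.   0.  51. -84.]
need cm [-0.3  -0.04 -8.39] rot [-0.001  0.01  -0.001] t 4.75 ee [496.5  68.2  89.9] [ 1.794e+02 -1.000e-01  9.010e+01] F [ 0.  -0.2  0.2] w 91.4 q [  7.  18. 110.   0.  51. -84.]
need cm [-0.26 -0.04 -8.35] rot [-0.001  0.009 -0.001] t 4.8 ee [496.1  68.2  89.5] [ 1.795e+02 -1.000e-01  9.000e+01] F [ 0.4  0.5 -0.2] w 91.1 q [  7.  18. 110.   0.  51. -84.]
```

```bash
python3 -m creep '-0.1 0 -2 0 0.01 0 -1;-0.1 0 -2 0 0 0 -1;0 0 -1.8 0 0 0 -1;0 0 -1.0 0 0 0 -1;0 0 -0.5 0 0 0 -1;0 0 0 0 0 0 -1'; python3 -c "
from h import *
need([493.5,67.8,6],down(90))"
```

```text
time_s: 5.3
ee_pos: [495.8, 67.6, 17.9]
ee_rot: [179.4, -0.2, 89.9]
force: [-0.5, -0.0, 0.3]
gripper_width: 91.3
need cm [-0.23  0.02 -1.19] rot [-0.004  0.01   0.002] t 5.3 ee [495.8  67.6  17.9] [179.4  -0.2  89.9] F [-0.5 -0.   0.3] w 91.3 q [  6.  24. 115.   0.  41. -84.]
```

```bash
python3 -m creep '-0.25 0 -0.5 -0.004 0.01 0 -1;0 0 -0.5 0 0 0 -1;0 0 -0.3 0 0 0 -1;0 0 0 0 0 0 -1'; python3 -c "
from h import *
need([493.5,67.8,6],down(90))
f=grab('wrist','w3')
for r in models.mark_of('wrist','movement_center')[:2]: print(r,atz(f,r['at'],10))"
```

```text
time_s: 5.63
ee_pos: [494.4, 67.6, 5.8]
ee_rot: [179.8, 0.0, 89.9]
force: [0.3, 0.0, -0.6]
gripper_width: 91.1
need cm [-0.09  0.02  0.02] rot [0.    0.003 0.002] t 5.6333 ee [494.4  67.6   5.8] [179.8   0.   89.9] F [ 0.3  0.  -0.6] w 91.1 q [  6.  25. 115.  -0.  40. -83.]
{'at': [325.0, 245.2], 'confidence': 0.88} [494.02069112  71.42599566  10.        ]
```

View pics/w3.png

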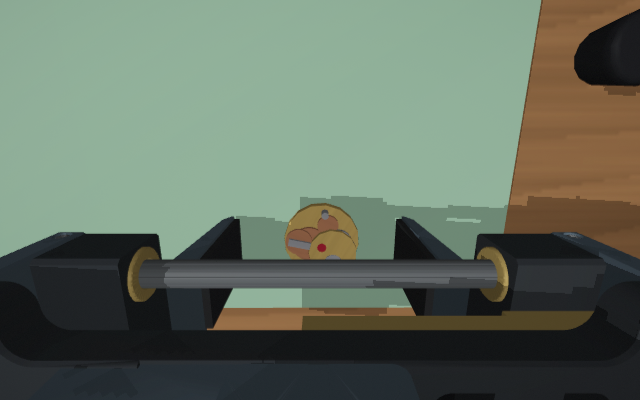

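Disc is between the fingers (centre ≈ (321,243)); closing.

```bash
python3 -m creep '-0.05 0 0 0 0 0 0.6;0 0 0 0 0 0 0.6;0 0 0 0 0 0 0.6;0 0 0 0 0 0 0.6;0 0 0 0 0 0 0.6;0 0 0 0 0 0 0.6;0 0 0 0 0 0 0.6;0 0 0 0 0 0 0.6' 20
```

```text
time_s: 6.4
ee_pos: [495.2, 67.8, 7.4]
ee_rot: [179.6, -0.0, 89.9]
force: [-0.1, -0.1, -1.4]
gripper_width: 43.3
```

```bash
python3 -m creep '0 0 1 0 0 0 0.6;0 0 2 0 0 0 0.6;0 0 3 0 0 0 0.6;0 0 4 0 0 0 0.6;0 0 4 0 0 0 0.6;0 -1 4 0 0 0 0.6;0 -3 3 0 0 0 0.6;0 -4 1 0 0 0 0.6;0 -4 0 0 0 0 0.6;0 -4 0 0 0 0 0.6;0 -4 0 0 0 0 0.6;0 -4 0 0 0 0 0.6' 25; python3 -c "
from h import *
need([493.5,-250,220],down(90))"
```

```text
time_s: 7.4
ee_pos: [488.4, -173.8, 244.7]
ee_rot: [179.4, 0.1, 90.7]
force: [1.9, -0.9, -0.7]
gripper_width: 43.3
need cm [ 0.51 -7.62 -2.47] rot [ 0.002  0.011 -0.012] t 7.4 ee [ 488.4 -173.8  244.7] [1.794e+02 1.000e-01 9.070e+01] F [ 1.9 -0.9 -0.7] w 43.3 q [ -21.   12.   94.    0.   73. -112.]
```

```bash
python3 -m creep '0 -3 0 0 0 0 0.6;0 -3 0 0 0 -0.01 0.6;0 -1.5 0 0 0 0 0.6;0 0 0 0 0 0 0.6;0 0 0 0 0 0 0.6'; python3 - <<'E'
from h import *
need([493.5,-250,220],down(90))
f=grab('wrist','w4');s=grab('side','s4');t=grab('top')
import pickle
for c in ['wrist','side','top']:
  for q in ['rest_seat','mic_stand','movement_center']:
    print(c,q,[(np.round(r['at'],1).tolist(),round(r['confidence'],2)) for r in models.mark_of(c,q)[:4]])
need([493.5,-250,220],down(90))
pickle.dump((f,s,t),open('v4.pkl','wb'))
E
```

```text
time_s: 7.82
ee_pos: [485.0, -260.5, 247.6]
ee_rot: [179.3, 0.4, 89.5]
force: [0.0, -0.6, -1.0]
gripper_width: 43.5
need cm [ 0.85  1.05 -2.76] rot [0.006 0.012 0.009] t 7.8167 ee [ 485.  -260.5  247.6] [179.3   0.4  89.5] F [ 0.  -0.6 -1. ] w 43.5 q [ -29.   15.   90.    0.   75. -119.]
wrist rest_seat [([235.8, 239.3], 0.93), ([177.5, 44.2], 0.56), ([147.4, 254.9], 0.55)]
wrist mic_stand [([224.8, 73.8], 0.69), ([529.9, 273.2], 0.62), ([179.6, 235.7], 0.6), ([254.7, 212.5], 0.58)]
wrist movement_center [([318.6, 240.9], 0.73)]
side rest_seat [([277.6, 326.3], 0.91), ([367.5, 308.4], 0.87), ([407.2, 361.8], 0.65)]
side mic_stand [([282.6, 368.9], 0.95), ([367.7, 335.6], 0.84), ([306.9, 154.1], 0.68), ([404.6, 379.2], 0.61)]
side movement_center [([278.2, 296.3], 0.73), ([329.5, 229.6], 0.45), ([309.5, 305.2], 0.43)]
top rest_seat [([449.4, 251.5], 0.47)]
top mic_stand [([438.5, 255.3], 0.59), ([462.9, 187.1], 0.46)]
top movement_center [([222.3, 196.5], 0.54)]
need cm [ 0.79  0.98 -2.74] rot [0.007 0.013 0.007] t 8.4167 ee [ 485.6 -259.8  247.4] [179.3   0.4  89.6] F [-0.2 -0.3 -1. ] w 43.4 q [ -29.   15.   90.    0.   74. -119.]
```

View pics/w4.png

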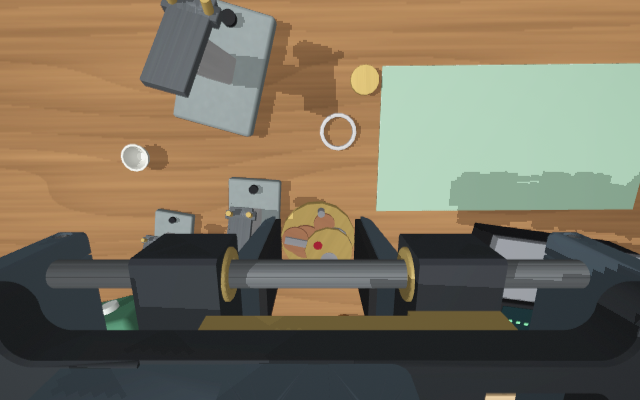

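View pics/s4.png

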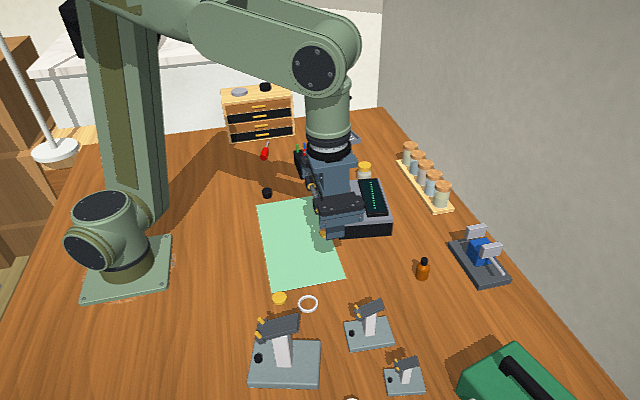

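```bash
python3 -m creep '3.8 -1.3 0 0 0 0 0.6;3.8 -1.3 0 0 0 0 0.6;3.8 -1.3 0 0 0 0 0.6;3 -1 0 0 0 0 0.6;0 0 0 0 0 0 0.6;0 0 0 0 0 0 0.6'; python3 - <<'E'
from h import *
need([640,-300,240],down(90))
import pickle
f=grab('wrist','w5')
for q in ['rest_seat','mic_stand']:
    print(q,[(np.round(r['at'],1).tolist(),round(r['confidence'],2)) for r in models.mark_of('wrist',q)[:4]])
pickle.dump(f,open('v5.pkl','wb'))
E
```

```text
time_s: 8.92
ee_pos: [631.1, -307.9, 243.7]
ee_rot: [179.7, 0.2, 89.6]
force: [-0.4, 0.1, -0.4]
gripper_width: 43.7
need cm [ 0.89  0.79 -0.37] rot [0.003 0.005 0.007] t 8.9167 ee [ 631.1 -307.9  243.7] [179.7   0.2  89.6] F [-0.4  0.1 -0.4] w 43.7 q [ -27.   29.   68.   -0.   83. -117.]
rest_seat [([272.8, 101.9], 0.93), ([169.5, 136.5], 0.92)]
mic_stand [([287.1, 108.7], 0.73), ([195.8, 130.9], 0.56)]
```

View pics/w5.png

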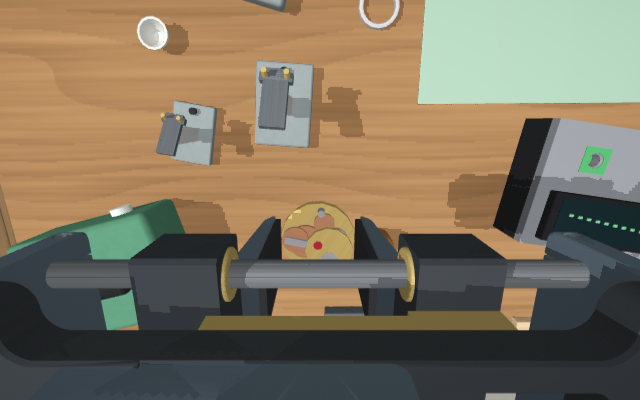

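```bash
python3 -m creep '-0.5 -2.5 -1.8 0 0 0 0.6;-0.5 -2.5 -1.8 0 0 0 0.6;0 0 -1 0 0 0.007 0.6;0 0 0 0 0 0 0.6;0 0 0 0 0 0 0.6'; python3 - <<'E'
from h import *
need([610,-353,200],down(90))
import pickle
f=grab('wrist','w6')
for q in ['rest_seat','mic_stand']:
    print(q,[(np.round(r['at'],1).tolist(),round(r['confidence'],2)) for r in models.mark_of('wrist',q)[:4]])
pickle.dump(f,open('v6.pkl','wb'))
f5=pickle.load(open('v5.pkl','rb'))
a=cv2.imread('pics/w5.png')[50:160,240:330];b=cv2.imread('pics/w6.png')
cv2.imwrite('pics/w5c.png',cv2.resize(a,None,fx=5,fy=5,interpolation=cv2.INTER_CUBIC))
E
```

```text
time_s: 9.48
ee_pos: [614.7, -356.3, 202.8]
ee_rot: [179.5, 0.2, 90.0]
force: [0.5, 0.1, 0.2]
gripper_width: 43.1
need cm [-0.47  0.33 -0.28] rot [ 0.004  0.009 -0.   ] t 9.4833 ee [ 614.7 -356.3  202.8] [179.5   0.2  90. ] F [0.5 0.1 0.2] w 43.1 q [ -31.   31.   71.    0.   78. -121.]
rest_seat [([200.4, 155.9], 0.81), ([323.3, 118.3], 0.56)]
mic_stand [([225.3, 147.9], 0.92)]
```

View pics/w6.png

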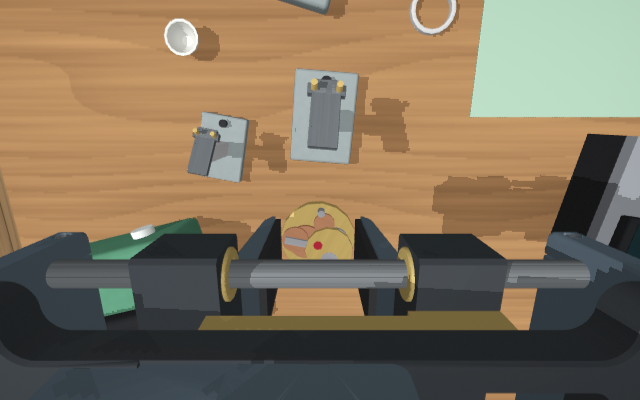

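View pics/w5c.png

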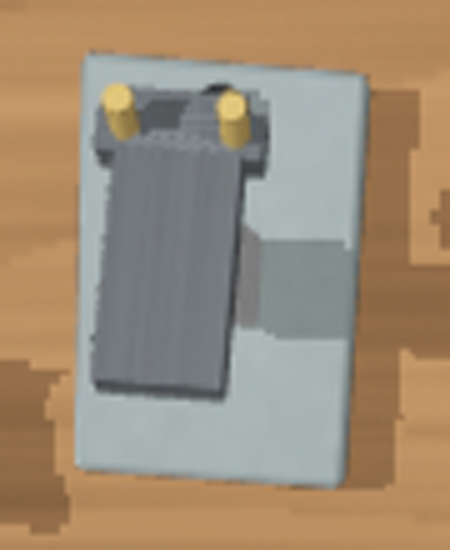

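```bash
python3 - <<'E'
import cv2
b=cv2.imread('pics/w6.png')[60:170,280:370]
cv2.imwrite('pics/w6c.png',cv2.resize(b,None,fx=5,fy=5,interpolation=cv2.INTER_CUBIC))
E
```

```text
(no output)
```

View pics/w6c.png

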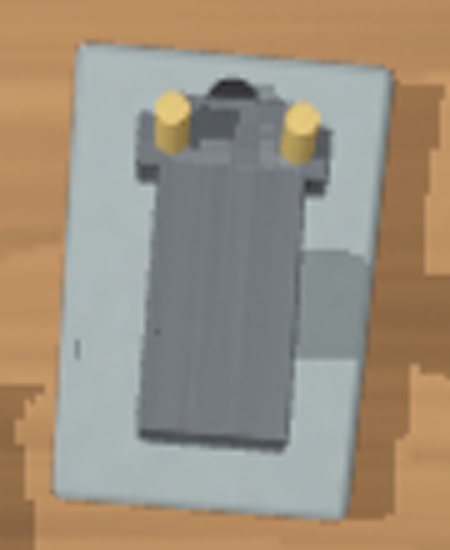

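```bash
python3 - <<'E'
from h import *
np.set_printoptions(precision=2,suppress=True)
import pickle
from scipy.optimize import least_squares
f5=pickle.load(open('v5.pkl','rb'));f6=pickle.load(open('v6.pkl','rb'))
c5=lambda p:(240+(p[0]+.5)/5-.5,50+(p[1]+.5)/5-.5); c6=lambda p:(280+(p[0]+.5)/5-.5,60+(p[1]+.5)/5-.5)
loc=np.array([[26,-13,0],[26,13,0],[-27,-11,10],[-27,11,10]])
o5=[c5(p) for p in [(95,380),(223,390),(118,95),(232,104)]]
o6=[c6(p) for p in [(139,430),(288,440),(173,103),(303,114)]]
def pose(v): 
    R=Ro.from_euler('z',v[3])*Ro.from_euler('y',-(v[4] if len(v)>4 else .42)); return R,v[:3]
def res(v):
    R,t=pose(v);P=R.apply(loc)+t
    return np.concatenate([np.array([proj(f,X) for X in P]).ravel()-np.array(o).ravel() for f,o in((f5,o5),(f6,o6))])
for v0 in ([540,-353,100,0],[540,-353,100,0,.42]):
    r=least_squares(res,v0);print(r.x,r.fun, np.sqrt(np.diag(np.linalg.inv(r.jac.T@r.jac))))
# base
b5=[c5(p) for p in [(85,55),(368,75),(342,486),(77,465)]];b6=[c6(p) for p in [(78,43),(391,68),(344,518),(54,495)]]
P=[tri([(f5,a),(f6,b)])[0] for a,b in zip(b5,b6)];print(np.array(P),np.mean(P,0))
for f,b in((f5,b5),(f6,b6)):
    P=np.array([atz(f,a,16) for a in b]);print(P.mean(0),np.degrees(np.arctan2(*(P[3]-P[0])[[1,0]])),np.degrees(np.arctan2(*(P[2]-P[1])[[1,0]])))
# rest_seat marks
print(tri([(f5,(272.8,101.9)),(f6,(323.3,118.3))]))
E
```

```text
[ 542.   -351.23  100.22   -0.07] [-1.03 -0.33  0.41 -0.5  -0.18  0.17  0.01 -0.02 -0.17 -0.43  0.74 -0.14
 -0.01  0.67  0.13  0.5 ] [0.32 0.34 2.35 0.01]
[ 541.73 -351.37   97.23   -0.08    0.33] [-0.3   0.12  0.68  0.03 -0.13 -0.16  0.03 -0.24 -0.29 -0.33  0.01  0.05
 -0.02  0.28  0.07  0.22] [0.38 0.36 3.11 0.01 0.07]
[[ 489.75 -382.23    9.51]
 [ 494.97 -313.37   10.24]
 [ 593.87 -321.22   11.76]
 [ 588.   -389.23   14.31]] [ 541.64 -351.51   11.45]
[ 542.02 -351.04   16.  ] -4.561411991167606 -4.5449456687913825
[ 541.89 -351.65   16.  ] -4.369180140019933 -4.45941258857908
(array([ 542.77, -352.27,   97.25]), [0.1, 0.1])
```

```bash
python3 - <<'E'
from h import *
import pickle
f=pickle.load(open('v6.pkl','rb'))
s=monitor.state();T=Ro.from_euler('xyz',s['ee_rot'],degrees=True);p=s['ee_pos']
im=cv2.imread('pics/w6.png');k=5
x0,y0,x1,y1=260,190,380,262
c=cv2.resize(im[y0:y1,x0:x1],None,fx=k,fy=k,interpolation=cv2.INTER_CUBIC)
a=np.linspace(0,2*np.pi,200)
d=float(-1); 
for h,col in((-5.4,(255,0,0)),(10.6,(0,0,255))):  # height above TCP = -tool z
    P=np.c_[22*np.cos(a),22*np.sin(a)+d,np.full(200,-h)]
    q=np.array([proj(f,X) for X in T.apply(P)+p])
    for u in q: cv2.circle(c,(int((u[0]-x0+.5)*k),int((u[1]-y0+.5)*k)),1,col,-1)
cv2.imwrite('pics/disc.png',c)
E
```

```text
(no output)
```

View pics/disc.png

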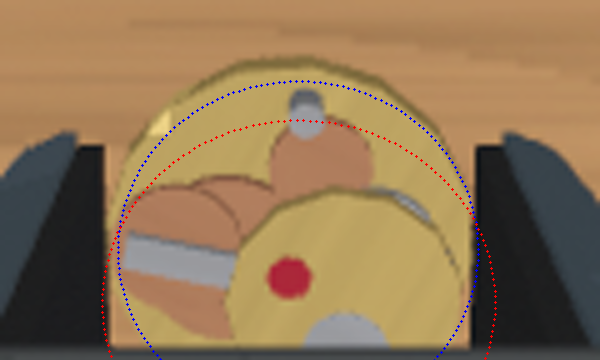

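```bash
cat >> h.py <<'E'
SEAT=np.array([542,-351.3,100.]);RR=Ro.from_euler('z',-.077)*Ro.from_euler('y',-.42)
RT=RR*Ro.from_matrix(np.array([[0,1,0],[1,0,0],[0,0,-1.]]))
def place(lift,dx=3,h=5.4,dy=0):
    need(SEAT+RR.apply([dx,dy,h+lift]),RT)
    s=monitor.state();C=Ro.from_euler('xyz',s['ee_rot'],degrees=True)
    print('TCP in rest frame',np.round(RR.inv().apply(s['ee_pos']-SEAT),1))
def unitrest(): print('rest axes',np.round(RR.as_matrix().T,3))
E
python3 -c "
from h import *
place(60);place(20);unitrest()"
```

```text
need cm [-9.78  0.64 -4.27] rot [-0.01  -0.41  -0.077] t 9.6333 ee [ 615.9 -355.9  203.6] [179.4   0.3  90.1] F [-0.3 -0.6 -0.8] w 43.0 q [ -31.   31.   71.    0.   78. -121.]
TCP in rest frame [109.9   1.1  64.4]
need cm [-8.15  0.51 -7.92] rot [-0.01  -0.41  -0.077] t 9.6333 ee [ 615.9 -355.9  203.6] [179.4   0.3  90.1] F [-0.3 -0.6 -0.8] w 43.0 q [ -31.   31.   71.    0.   78. -121.]
TCP in rest frame [109.9   1.1  64.4]
rest axes [[ 0.91  -0.07   0.408]
 [ 0.077  0.997  0.   ]
 [-0.407  0.031  0.913]]
```

```bash
python3 -m creep '-1.6 0.1 -0.5 0 -0.068 -0.013 0.6;-1.6 0.1 -0.7 0 -0.068 -0.013 0.6;-1.6 0.1 -0.7 0 -0.068 -0.013 0.6;-1.6 0.1 -0.7 0 -0.068 -0.013 0.6;-1.6 0.1 -0.7 0 -0.068 -0.013 0.6;-1.6 0.1 -0.7 0 -0.068 -0.013 0.6;0 0 0 0 0 0 0.6'; python3 -c "
from h import *
place(30)"
```

```text
time_s: 10.22
ee_pos: [521.6, -342.7, 167.3]
ee_rot: [154.5, -0.2, 85.8]
force: [-0.9, 0.8, -1.5]
gripper_width: 42.7
need cm [ 0.87 -0.77 -3.38] rot [-0.001  0.026 -0.004] t 10.2167 ee [ 521.6 -342.7  167.3] [154.5  -0.2  85.8] F [-0.9  0.8 -1.5] w 42.7 q [ -43.   16.  106.   25.   41. -145.]
TCP in rest frame [ 8.3  7.  70. ]
```

```bash
cat >> h.py <<'E'
RT=RR*Ro.from_euler('z',-.2)*Ro.from_matrix(np.array([[0,1,0],[1,0,0],[0,0,-1.]]))
def place(lift,d=-3,h=5.4):
    need(SEAT+RR.apply([0,0,h+lift])-d*RT.apply([0,1,0]),RT)
    s=monitor.state();T=Ro.from_euler('xyz',s['ee_rot'],degrees=True)
    u=s['ee_pos']+T.apply([0,d,h])
    print('underside in rest frame',np.round(RR.inv().apply(u-SEAT),1),'q6',s['qpos'][5])
E
python3 -m creep '0.2 -0.2 -0.5 0.02 -0.002 -0.046 0.6;0.2 -0.2 -0.5 0.02 -0.002 -0.046 0.6;0.2 -0.2 -0.5 0.02 0.01 -0.046 0.6;0 0 -0.5 0.02 0.01 -0.046 0.6;0 0 0 0 0 0 0.6'; python3 -c "
from h import *
place(30)"
```

```text
time_s: 10.63
ee_pos: [527.3, -346.6, 152.6]
ee_rot: [155.9, -4.5, 74.8]
force: [-0.1, 0.4, -1.1]
gripper_width: 43.1
need cm [ 0.29 -0.44 -1.9 ] rot [0.004 0.007 0.006] t 10.6333 ee [ 527.3 -346.6  152.6] [155.9  -4.5  74.8] F [-0.1  0.4 -1.1] w 43.1 q [ -42.   17.  106.   23.   39. -131.]
underside in rest frame [ 4.8  4.2 48.7] q6 -131.36767723560604
```

```bash
python3 -m creep '0.25 -0.16 -0.95 0.004 0.007 0.006 0.6;0.25 -0.16 -0.95 0 0 0 0.6;0.2 -0.15 -0.9 0 0 0 0.6;0 0 0 0 0 0 0.6;0 0 0 0 0 0 0.6'; python3 -c "
from h import *
f=grab('wrist','w7')
s=grab('side','s7')
place(20)
import pickle;pickle.dump((f,s,monitor.state()),open('v7.pkl','wb'))
cv2.imwrite('pics/s7c.png',cv2.resize(cv2.imread('pics/s7.png')[260:370,300:420],None,fx=5,fy=5,interpolation=cv2.INTER_CUBIC))
"
```

```text
time_s: 11.05
ee_pos: [537.6, -351.3, 124.5]
ee_rot: [156.1, -4.5, 75.6]
force: [-0.4, -0.5, -0.2]
gripper_width: 43.1
need cm [-0.3  -0.01 -0.04] rot [ 0.004  0.003 -0.007] t 11.15 ee [ 537.4 -351.2  124.8] [156.1  -4.4  75.5] F [-0.1 -0.2 -0.6] w 43.1 q [ -42.   20.  106.   24.   37. -134.]
underside in rest frame [ 3.   0.3 19.1] q6 -133.7661209224302
```

View pics/w7.png

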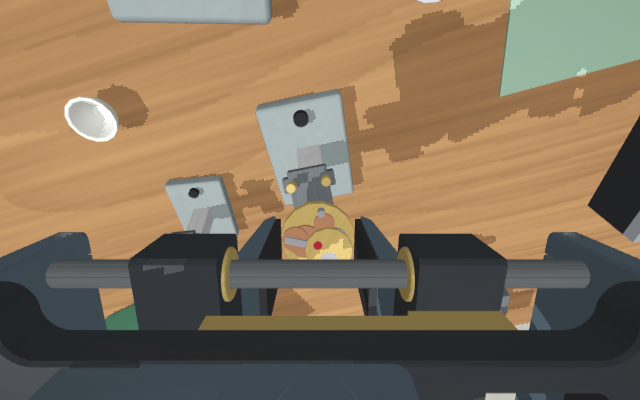

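View pics/s7c.png

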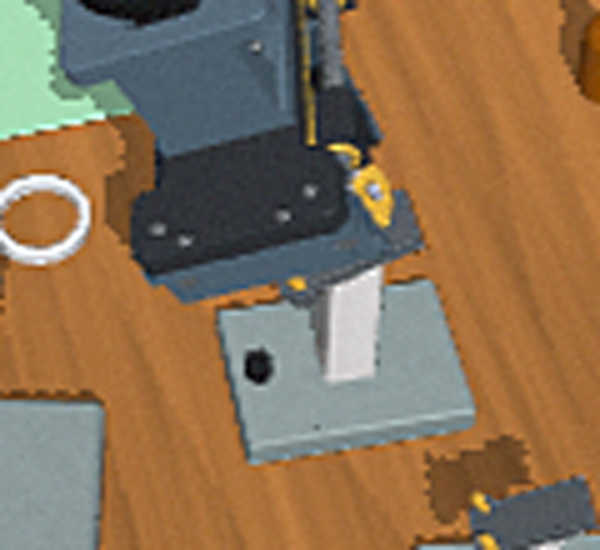

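```bash
cat > ov.py <<'E'
from h import *
def ov(f,st,im,fn,d,h=5.4,box=(260,150,380,262),k=6):
    T=Ro.from_euler('xyz',st['ee_rot'],degrees=True);p=st['ee_pos'];x0,y0,x1,y1=box
    c=cv2.resize(im[y0:y1,x0:x1],None,fx=k,fy=k,interpolation=cv2.INTER_CUBIC)
    a=np.linspace(0,2*np.pi,150)
    def dr(P,col):
        for X in P:
            u=proj(f,X);cv2.circle(c,(int((u[0]-x0+.5)*k),int((u[1]-y0+.5)*k)),1,col,-1)
    dr(T.apply(np.c_[22*np.cos(a),22*np.sin(a)+d,np.full(150,h)])+p,(255,0,0))
    dr(T.apply(np.c_[22*np.cos(a),22*np.sin(a)+d,np.full(150,h-16)])+p,(0,0,255))
    for y in(-11,11): dr(RR.apply(np.c_[-27+3*np.cos(a),y+3*np.sin(a),np.full(150,10)])+SEAT,(255,255,0))
    cv2.imwrite('pics/'+fn,c)
E
python3 -c "
from ov import *
import pickle
f,s,st=pickle.load(open('v7.pkl','rb'));ov(f,st,cv2.imread('pics/w7.png'),'ov7.png',-3.7)"
```

View pics/ov7.png

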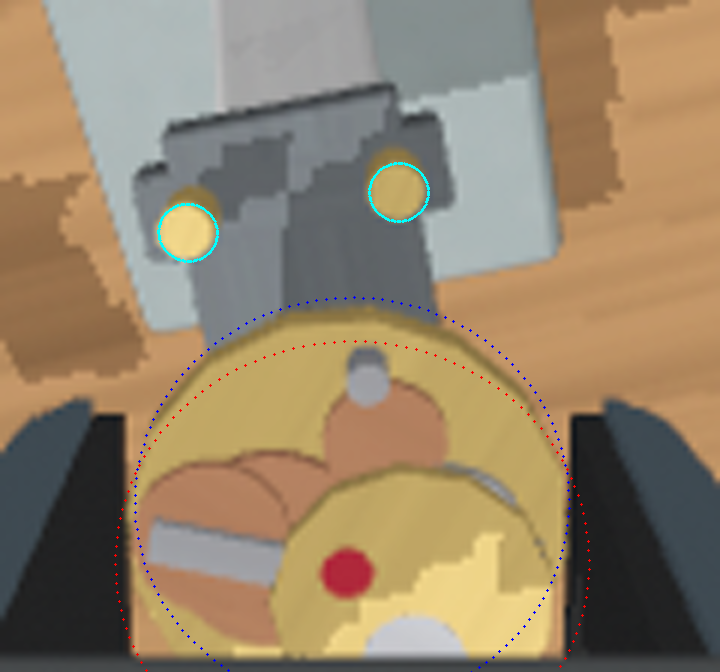

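```bash
python3 -m creep '-0.15 0.0 -0.3 0.004 0.003 -0.007 0.6;0.1 0 -0.4 0 0 0 0.6;0.15 0 -0.35 0 0 0 0.6;0.15 -0.02 -0.35 0 0 0 0.6;0 0 0 0 0 0 0.6'; python3 -c "
from ov import *
f=grab('wrist','w8');place(5,d=-2.7)
ov(f,monitor.state(),cv2.imread('pics/w8.png'),'ov8.png',-2.7)"
```

```text
time_s: 11.57
ee_pos: [540.0, -351.9, 110.6]
ee_rot: [156.3, -4.6, 75.1]
force: [-0.1, -0.1, -1.0]
gripper_width: 43.3
need cm [ 0.01  0.02 -0.03] rot [0.001 0.001 0.001] t 11.6167 ee [ 540.  -351.9  110.8] [156.3  -4.6  75.1] F [ 0.1  0.4 -0.4] w 43.1 q [ -41.   21.  107.   25.   35. -134.]
underside in rest frame [ 0.  -0.2  5.3] q6 -134.11114606907464
```

View pics/ov8.png

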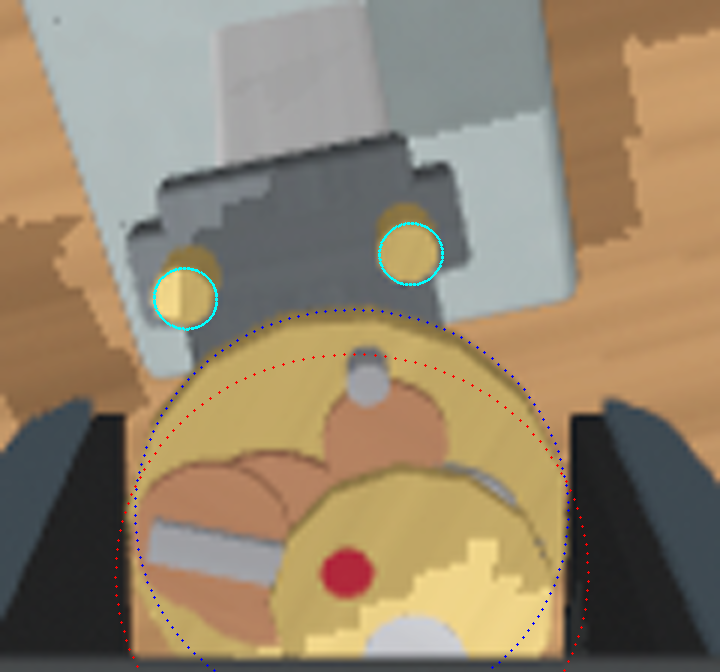

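```bash
python3 -m creep '0.05 0 -0.12 0 0 0 0.6;0.05 0 -0.12 0 0 0 0.6;0.03 0 -0.07 0 0 0 0.6;0 0 0 0 0 0 0.6'; python3 -c "
from h import *
place(0,d=-2.7)"
```

```text
time_s: 11.95
ee_pos: [541.7, -352.1, 107.7]
ee_rot: [156.2, -4.6, 75.1]
force: [-0.5, -0.6, -1.0]
gripper_width: 43.2
need cm [ 0.05  0.03 -0.17] rot [0.002 0.002 0.001] t 11.95 ee [ 541.7 -352.1  107.7] [156.2  -4.6  75.1] F [-0.5 -0.6 -1. ] w 43.2 q [ -41.   21.  107.   25.   35. -134.]
underside in rest frame [ 0.3 -0.3  1.7] q6 -134.28726453868347
```

```bash
python3 -m creep '0.02 0.02 -0.08 0.002 0.002 0 0.6;0.03 0.01 -0.08 0 0 0 0.6;0.0 0 0 0 0 0 0.6'; python3 -c "
from h import *
place(0,d=-2.7)"
```

```text
time_s: 12.2
ee_pos: [542.3, -351.9, 106.4]
ee_rot: [156.4, -4.6, 75.1]
force: [-0.8, 0.8, -0.2]
gripper_width: 43.5
need cm [-0.01  0.   -0.04] rot [ 0.    -0.     0.001] t 12.2 ee [ 542.3 -351.9  106.4] [156.4  -4.6  75.1] F [-0.8  0.8 -0.2] w 43.5 q [ -41.   22.  107.   25.   35. -134.]
underside in rest frame [ 0.3 -0.   0.3] q6 -134.19040998442998
```

```bash
for i in 1; do python3 -m creep '0.02 0 -0.07 0 0 0 0.6;0.02 0 -0.07 0 0 0 0.6'; done; python3 -c "
from h import *
place(0,d=-2.7)"
```

```text
time_s: 12.37
ee_pos: [542.4, -351.9, 106.3]
ee_rot: [156.3, -4.6, 75.1]
force: [-4.9, 1.1, 5.3]
gripper_width: 43.2
need cm [-0.02  0.   -0.03] rot [0.001 0.    0.   ] t 12.3667 ee [ 542.4 -351.9  106.3] [156.3  -4.6  75.1] F [-4.9  1.1  5.3] w 43.2 q [ -41.   22.  107.   25.   35. -134.]
underside in rest frame [ 0.3 -0.   0.2] q6 -134.283863423219
```

```bash
python3 -m creep '0 0 0.02 0 0 0 0.05;0 0 0 0 0 0 0.0;0 0 0 0 0 0 -0.05;0 0 0 0 0 0 -0.15;0 0 0 0 0 0 -0.3;0 0 0 0 0 0 -0.3' ; python3 -c "
from ov import *
f=grab('wrist','w9');place(0,d=-2.7)
ov(f,monitor.state(),cv2.imread('pics/w9.png'),'ov9.png',-2.7)"
```

```text
time_s: 12.87
ee_pos: [543.2, -352.6, 107.4]
ee_rot: [156.2, -4.6, 75.1]
force: [-0.1, 0.7, -0.1]
gripper_width: 59.0
need cm [-0.1   0.07 -0.14] rot [0.002 0.003 0.001] t 12.9167 ee [ 543.2 -352.6  107.4] [156.2  -4.6  75.1] F [ 0.6  0.7 -0.4] w 58.9 q [ -41.   22.  107.   25.   35. -134.]
underside in rest frame [ 1.5 -0.6  0.8] q6 -134.26620933708995
```

View pics/ov9.png

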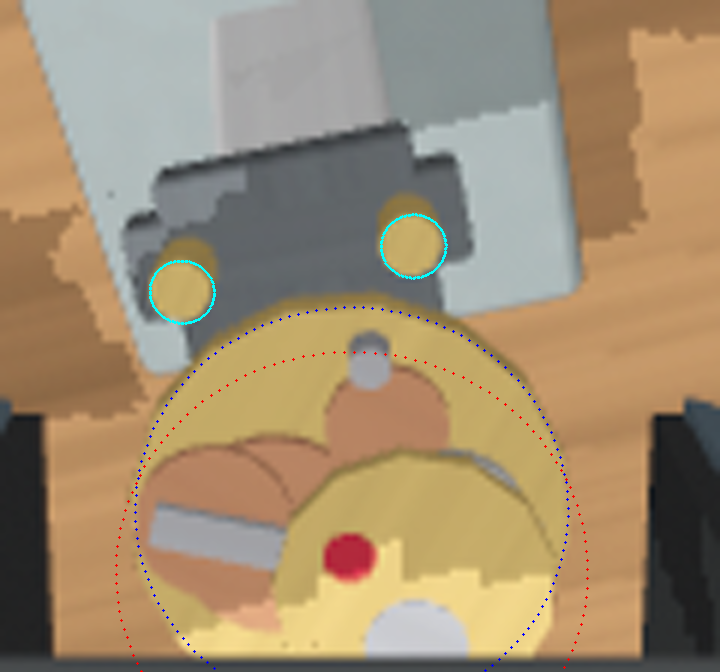

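```bash
python3 -m creep '-0.4 0.03 0.9 0 0 0 -0.5;-0.6 0.05 1.4 0 0 0 -0.5;-0.8 0.06 1.8 0 0 0 -0.5;-0.8 0.06 1.8 0 0 0 -0.5;-0.8 0.06 1.8 0 0 0 -0.5;0 0 1.5 0 0 0 -0.5;0 0 0 0 0 0 -0.5' ; python3 -c "
from h import *
f=grab('wrist','w10');s=grab('side','s10');place(0,d=-2.7)
import pickle
pickle.dump((f,s),open('v10.pkl','wb'))
cv2.imwrite('pics/s10c.png',cv2.resize(cv2.imread('pics/s10.png')[260:370,300:420],None,fx=5,fy=5,interpolation=cv2.INTER_CUBIC))
"
```

```text
time_s: 13.5
ee_pos: [505.6, -348.9, 204.7]
ee_rot: [156.3, -4.6, 75.1]
force: [0.4, -0.4, 0.7]
gripper_width: 68.1
need cm [ 3.76 -0.42 -9.53] rot [-0.002 -0.004  0.   ] t 13.6 ee [ 504.6 -347.6  201.3] [156.6  -4.7  75.1] F [ 0.4  0.3 -0.4] w 68.6 q [ -44.   13.  103.   21.   47. -130.]
underside in rest frame [  4.3   1.3 102.4] q6 -129.8712639157353
```

View pics/w10.png

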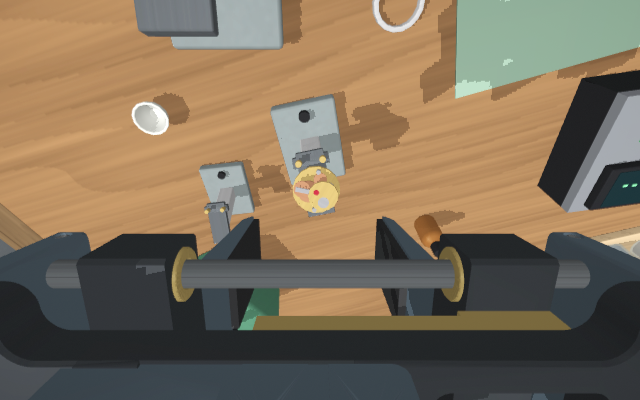

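View pics/s10c.png

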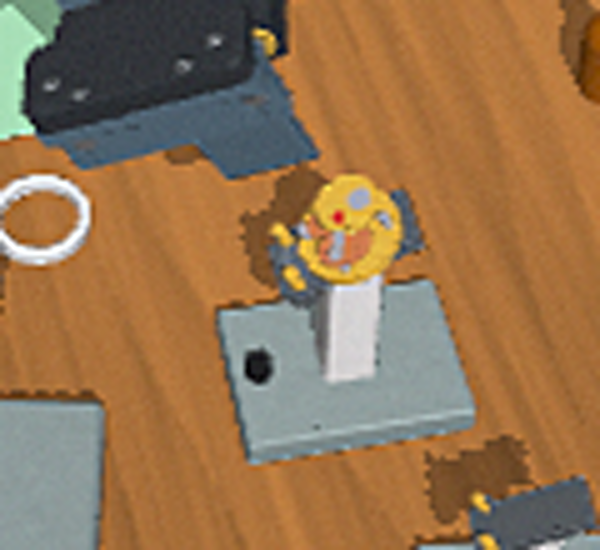

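The movement sits on the medium stand's rest, at (316,190) in the wrist view, gapped from both pins. I'll overlay its rim to check the centring.

```bash
python3 -c "
from h import *
import pickle
f,s=pickle.load(open('v10.pkl','rb'));im=cv2.imread('pics/w10.png');x0,y0,x1,y1=270,130,370,230;k=6
c=cv2.resize(im[y0:y1,x0:x1],None,fx=k,fy=k,interpolation=cv2.INTER_CUBIC);a=np.linspace(0,6.28,150)
def dr(L,col):
    for X in RR.apply(L)+SEAT:
        u=proj(f,X);cv2.circle(c,(int((u[0]-x0+.5)*k),int((u[1]-y0+.5)*k)),1,col,-1)
dr(np.c_[22*np.cos(a),22*np.sin(a),0*a],(255,0,0));dr(np.c_[22*np.cos(a),22*np.sin(a),0*a+4],(0,0,255))
for y in(-11,11): dr(np.c_[-27+3*np.cos(a),y+3*np.sin(a),0*a+10],(255,255,0))
cv2.imwrite('pics/ov10.png',c)"
```

```text
(no output)
```

View pics/ov10.png

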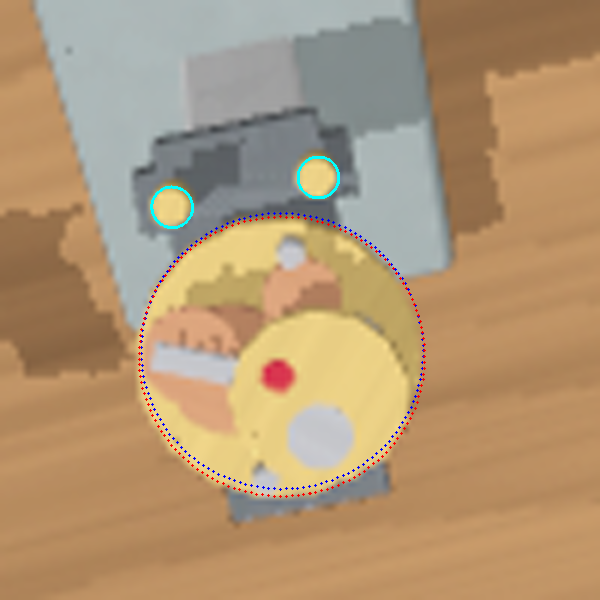

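```bash
python3 -c "
from h import *
need([610,270,230],down(88))"
```

```text
need cm [10.54 61.76  2.87] rot [-0.02   0.416  0.239] t 13.6 ee [ 504.6 -347.6  201.3] [156.6  -4.7  75.1] F [ 0.4  0.3 -0.4] w 68.6 q [ -44.   13.  103.   21.   47. -130.]
```

```bash
python3 -m creep '0.5 1.5 1.5 0 0.04 0.02 -0.5;0.9 3 1 0 0.04 0.02 -0.5;0.9 3.8 0 0 0.04 0.02 -0.5;0.9 3.8 0 0 0.04 0.02 -0.5;0.9 3.8 0 0 0.04 0.02 -0.5;0.9 3.8 0 0 0.04 0.02 -0.5;0.9 3.8 0 0 0.04 0.02 -0.5;0.9 3.8 0 0 0.04 0.02 -0.5;0.9 3.8 0 0 0.04 0.02 -0.5;0.9 3.8 0 0 0.04 0.02 -0.5;0.9 3.8 0 0 0 0.02 -0.5;0.9 3.8 0 0 0 0.02 -0.5' ; python3 -c "
from h import *
need([610,270,230],down(88))"
```

```text
time_s: 14.6
ee_pos: [601.8, 92.0, 208.2]
ee_rot: [-178.1, -0.3, 87.8]
force: [0.8, -0.8, 0.1]
gripper_width: 68.0
need cm [ 0.82 17.8   2.18] rot [-0.007 -0.033  0.004] t 14.6 ee [601.8  92.  208.2] [-178.1   -0.3   87.8] F [ 0.8 -0.8  0.1] w 68.0 q [  7.  23.  84.   1.  75. -81.]
```

```bash
python3 -m creep '0.2 3.5 0.6 0 -0.01 0 -0.5;0.2 3.5 0.6 0 -0.01 0 -0.5;0.2 3.5 0.6 0 -0.01 0 -0.5;0.2 3.5 0 0 0 0 -0.5;0 2 0 0 0 0 -0.5;0 0 0 0 0 0 -0.5;0 0 0 0 0 0 -0.5' ; python3 -c "
from h import *
f=grab('wrist','w11');need([610,270,230],down(90))
import pickle;pickle.dump(f,open('v11.pkl','wb'))
for q in ['stylus_grip','tool_stand','reset_hole','other_hole']:
    print(q,[(np.round(r['at'],1).tolist(),round(r['confidence'],2)) for r in models.mark_of('wrist',q)[:4]])
"
```

```text
time_s: 15.18
ee_pos: [605.7, 270.4, 210.8]
ee_rot: [-178.7, -0.2, 88.6]
force: [0.3, -0.7, -0.2]
gripper_width: 68.4
need cm [ 0.44 -0.02  1.94] rot [-0.004 -0.024  0.025] t 15.2333 ee [605.6 270.2 210.6] [-178.6   -0.2   88.5] F [-1.2  0.4 -0.6] w 68.5 q [ 23.  27.  76.   1.  78. -66.]
stylus_grip [([346.0, 123.2], 0.52)]
tool_stand [([340.9, 127.6], 0.43)]
reset_hole [([75.3, 198.9], 0.71), ([369.3, 124.4], 0.58)]
other_hole [([159.6, 209.0], 0.83)]
```

View pics/w11.png

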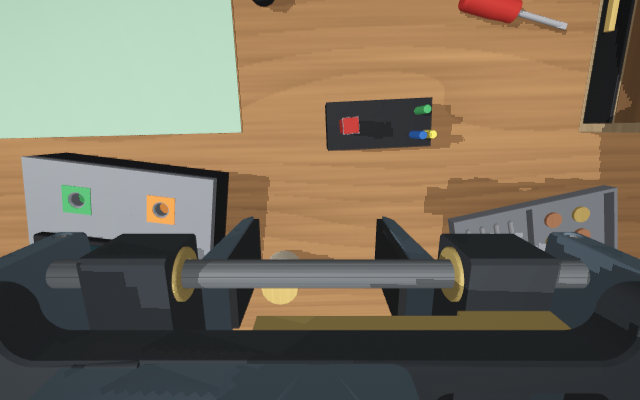

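```bash
python3 -m creep '0 -2.5 -1 0 -0.01 0.01 -0.5;0 -2.5 -1 0 -0.01 0.01 -0.5;0 -2.5 -1 0 0 0 -0.5;0 0 0 0 0 0 -0.5;0 0 0 0 0 0 -0.5' ; python3 -c "
from h import *
f=grab('wrist','w12');need([610,270,230],down(90))
import pickle;pickle.dump(f,open('v12.pkl','wb'))
for n,b in (('w11',(300,80,450,170)),('w12',(340,80,490,170))):
  a=cv2.imread('pics/%s.png'%n)[b[1]:b[3],b[0]:b[2]];cv2.imwrite('pics/%sc.png'%n,cv2.resize(a,None,fx=5,fy=5,interpolation=cv2.INTER_CUBIC))
"
```

```text
time_s: 15.85
ee_pos: [607.5, 185.3, 183.7]
ee_rot: [179.8, -0.4, 89.2]
force: [-0.0, 0.7, -0.0]
gripper_width: 68.7
need cm [0.25 8.49 4.64] rot [-0.005  0.004  0.013] t 15.9 ee [607.5 185.1 183.6] [179.8  -0.3  89.3] F [ 0.2  0.  -0.7] w 68.4 q [ 16.  25.  84.   0.  71. -74.]
```

View pics/w12.png

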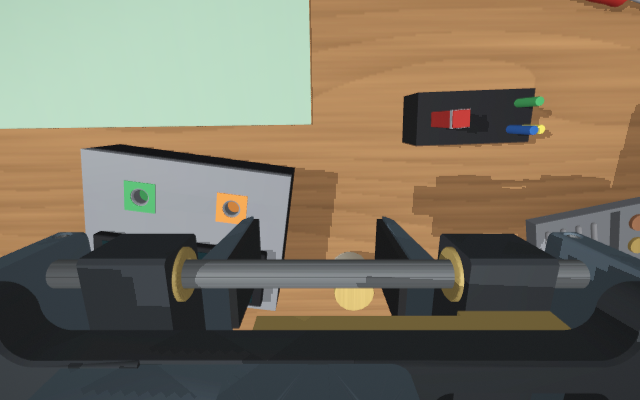

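View pics/w11c.png

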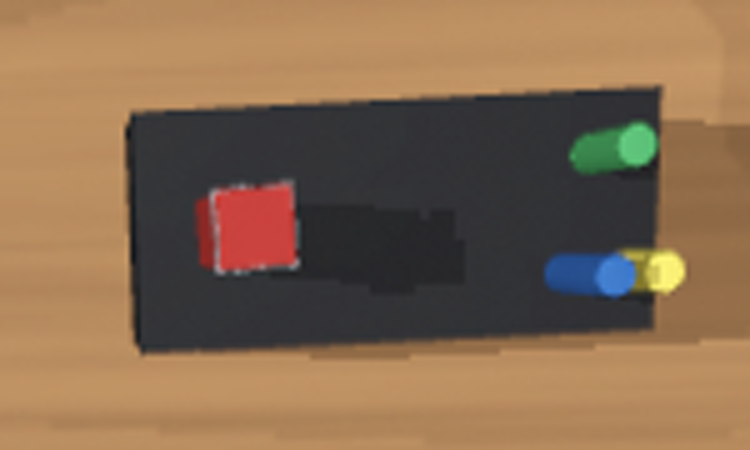

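View pics/w12c.png

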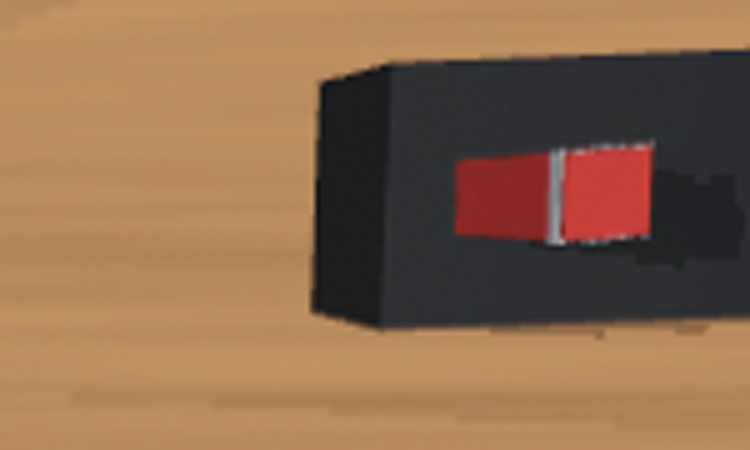

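```bash
python3 -c "
from h import *
import pickle
np.set_printoptions(precision=1,suppress=True)
f1=pickle.load(open('v11.pkl','rb'));f2=pickle.load(open('v12.pkl','rb'))
A=np.array([(213,188),(295,182),(298,267),(219,272)])/5+[300-.4,80-.4];B=np.array([(565,152),(653,146),(651,236),(562,242)])/5+[340-.4,80-.4]
print(tri([(f1,A.mean(0)),(f2,B.mean(0))]))
for f,P in((f1,A),(f2,B)):
    W=np.array([atz(f,p,100) for p in P]);print(W.mean(0),[np.linalg.norm(W[i]-W[i-1]) for i in range(4)],[np.degrees(np.arctan2(*(W[b]-W[a])[[1,0]])) for a,b in((0,1),(3,2),(0,3),(1,2))])
def frame(f,lo,hi):
    h=cv2.cvtColor(f['img'],cv2.COLOR_RGB2HSV);m=cv2.inRange(h,lo,hi);m[240:]=0;m[:140]=0
    n,l,s,c=cv2.connectedComponentsWithStats(m);i=1+np.argmax(s[1:,4]);cs=max(cv2.findContours((l==i).astype(np.uint8),cv2.RETR_EXTERNAL,cv2.CHAIN_APPROX_NONE)[0],key=cv2.contourArea)
    q=cv2.minAreaRect(cs);return q[0],q[1]
H={}
for nm,lo,hi in(('green',(50,120,60),(75,255,255)),('orange',(8,150,120),(20,255,255))):
    a=frame(f1,lo,hi);b=frame(f2,lo,hi);print(nm,a,b,tri([(f1,a[0]),(f2,b[0])]),atz(f1,a[0],60),atz(f2,b[0],60))
"
```

```text
(array([536.9, 302. ,  98.9]), [0.1, 0.1])
[536.9 301.9 100. ] [np.float64(14.688005118435479), np.float64(14.627138555447141), np.float64(14.812089356803577), np.float64(14.26082259155984)] [np.float64(92.60053094856609), np.float64(92.08846225389742), np.float64(3.8418757520298144), np.float64(2.4122021221303402)]
[537.1 301.5 100. ] [np.float64(13.991923835037863), np.float64(13.974110755316056), np.float64(14.003151121499819), np.float64(14.340702740018196)] [np.float64(92.95943401371902), np.float64(92.9522128663715), np.float64(3.681842991267753), np.float64(5.181761872835866)]
green ((76.0, 199.0), (28.0, 28.0)) ((139.0, 196.5), (31.0, 30.0)) (array([606.7,   9.8,  59.9]), [0.3, 0.3]) [606.4  10.   60. ] [606.9   9.8  60. ]
orange ((160.01980590820312, 209.30197143554688), (28.557567596435547, 25.47295379638672)) ((230.7582244873047, 208.15985107421875), (30.14840316772461, 28.42822265625)) (array([620. ,  99.2,  60.8]), [0.0, 0.0]) [620.2  98.7  60. ] [620.3  98.9  60. ]
```

```bash
python3 -m creep '-1.7 2.9 0 -0.005 0.004 0.016 -0.2;-1.7 2.9 0 0 0 0.016 -0.2;-1.7 2.9 0 0 0 0.016 -0.2;-1.5 2.5 0 0 0 0.016 -0.2;0 0 0 0 0 0 -0.2;0 0 0 0 0 0 -0.2' ; python3 -c "
from h import *
need([537,301.8,125],down(93))"
```

```text
time_s: 16.4
ee_pos: [541.8, 302.1, 187.4]
ee_rot: [179.6, -0.3, 92.8]
force: [-0.3, -0.5, 0.3]
gripper_width: 55.1
need cm [-0.48 -0.03 -6.24] rot [-0.005  0.007  0.004] t 16.4 ee [541.8 302.1 187.4] [179.6  -0.3  92.8] F [-0.3 -0.5  0.3] w 55.1 q [ 28.  23.  86.   0.  70. -65.]
```

```bash
python3 -m creep '-0.25 0 -1.5 -0.005 0.007 0.004 -0.2;-0.25 0 -1.5 0 0 0 -0.2;0 0 -1.5 0 0 0 -0.2;0 0 -1.5 0 0 0 -0.2;0 0 0 0 0 0 -0.2' ; python3 -c "
from h import *
f=grab('wrist','w13');need([537,301.8,60],down(93))"
```

```text
time_s: 16.82
ee_pos: [538.5, 301.0, 124.2]
ee_rot: [179.8, -0.0, 92.9]
force: [-1.1, -0.0, 0.4]
gripper_width: 54.9
need cm [-0.22  0.06 -6.56] rot [-0.001  0.005  0.001] t 16.8667 ee [539.2 301.2 125.6] [ 1.797e+02 -1.000e-01  9.290e+01] F [-0.4 -0.8  1.4] w 54.8 q [ 28.  26.  91.  -0.  63. -65.]
```

View pics/w13.png

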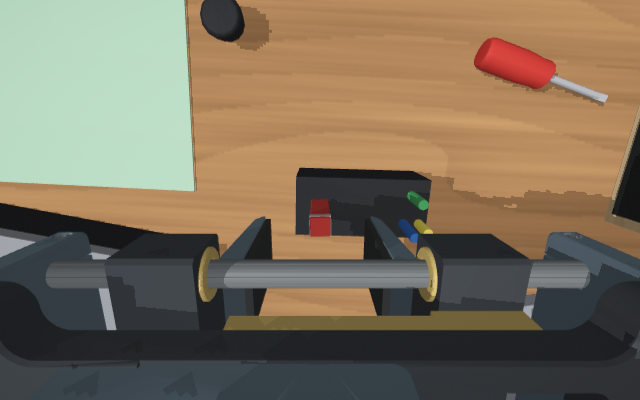

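```bash
python3 -m creep '-0.2 0.05 -1.5 0 0.005 0 -0.2;-0.05 0 -1.5 0 0 0 -0.2;0 0 -1.5 0 0 0 -0.2;0 0 -1.3 0 0 0 -0.2;0 0 -0.5 0 0 0 -0.2;0 0 0 0 0 0 -0.2' ; python3 -c "
from h import *
need([537,301.8,60],down(93))"
```

```text
time_s: 17.37
ee_pos: [542.2, 299.9, 64.1]
ee_rot: [179.6, -0.3, 92.6]
force: [0.3, 0.2, 0.6]
gripper_width: 54.6
need cm [-0.52  0.19 -0.41] rot [-0.005  0.007  0.006] t 17.3667 ee [542.2 299.9  64.1] [179.6  -0.3  92.6] F [0.3 0.2 0.6] w 54.6 q [ 28.  29.  96.   0.  55. -65.]
```

```bash
python3 -m creep '-0.5 0.2 -0.3 -0.005 0.007 0.006 -0.2;-0.05 0 -0.1 0 0 0 -0.2;0 0 0 0 0 0 -0.2' ; python3 -c "
from h import *
need([537,301.8,60],down(93))"
```

```text
time_s: 17.62
ee_pos: [538.1, 302.2, 62.0]
ee_rot: [179.8, -0.0, 92.9]
force: [0.6, -0.6, 0.6]
gripper_width: 54.7
need cm [-0.11 -0.04 -0.2 ] rot [-0.001  0.003  0.001] t 17.6167 ee [538.1 302.2  62. ] [179.8  -0.   92.9] F [ 0.6 -0.6  0.6] w 54.7 q [ 28.  29.  96.  -0.  55. -65.]
```

```bash
python3 -m creep '-0.1 -0.04 0 0 0.003 0 1;0 0 0 0 0 0 1;0 0 0 0 0 0 1;0 0 0 0 0 0 1;0 0 0 0 0 0 1;0 0 0 0 0 0 1;0 0 0 0 0 0 1;0 0 0 0 0 0 1' 45 ; python3 -c "
from h import *
need([537,301.8,60],down(93))"
```

```text
time_s: 18.28
ee_pos: [538.2, 302.8, 64.8]
ee_rot: [179.8, -0.2, 93.0]
force: [0.9, 0.5, -0.1]
gripper_width: 13.9
need cm [-0.12 -0.1  -0.48] rot [-0.003  0.004  0.   ] t 18.2833 ee [538.2 302.8  64.8] [179.8  -0.2  93. ] F [ 0.9  0.5 -0.1] w 13.9 q [ 28.  29.  96.   0.  55. -65.]
```

```bash
python3 -m creep '0 0 1 0 0 0 1;0 0 1.5 0 0 0 1;0 0 1.5 0 0 0 1;0 0 1.5 0 0 0 1;0 0 2 0 0 0 1;0 0 2 0 0 0 1;0 0 1.5 0 0 0 1;0 0 0 0 0 0 1' ; python3 -c "
from h import *
need([606.7,9.9,180],down(93))
s=grab('side','s14');
cv2.imwrite('pics/s14c.png',cv2.resize(cv2.imread('pics/s14.png')[80:220,230:390],None,fx=4,fy=4,interpolation=cv2.INTER_CUBIC))"
```

```text
time_s: 18.95
ee_pos: [537.6, 302.4, 182.2]
ee_rot: [179.8, -0.2, 93.0]
force: [1.3, 0.1, -0.1]
gripper_width: 13.3
need cm [  6.91 -29.25  -0.22] rot [-0.003  0.004  0.001] t 18.95 ee [537.6 302.4 182.2] [179.8  -0.2  93. ] F [ 1.3  0.1 -0.1] w 13.3 q [ 28.  23.  87.   0.  70. -65.]
```

View pics/s14c.png

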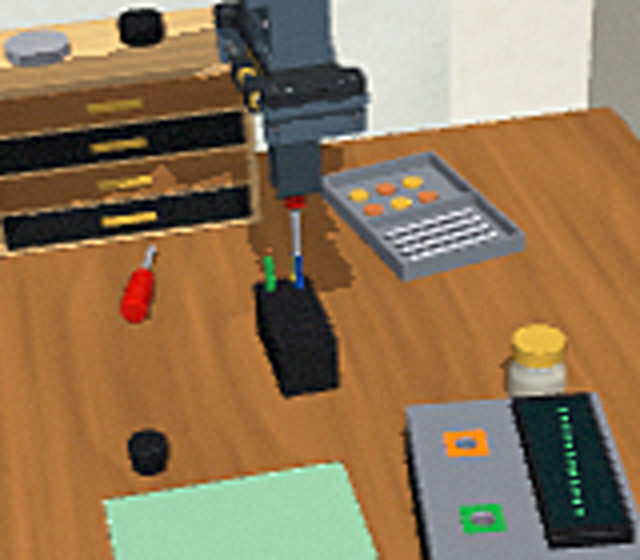

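```bash
python3 -m creep '0.4 -1.5 0 0 0 0 1;0.8 -3.2 0 0 0 0 1;0.8 -3.4 0 0 0 0 1;0.8 -3.4 0 0 0 0 1;0.8 -3.4 0 0 0 0 1;0.8 -3.4 0 0 0 0 1;0.8 -3.4 0 0 0 0 1;0.6 -2.4 0 0 0 0 1;0.2 -1 0 0 0 0 1;0 0 0 0 0 0 1;0 0 0 0 0 0 1' ; python3 -c "
from h import *
f=grab('wrist','w15');s=grab('side','s15');t=grab('top','t15');need([606.7,9.9,150],down(93))
import pickle;pickle.dump((f,s,t,monitor.state()),open('v15.pkl','wb'))
for c in ('side','top','wrist'): print(c,models.mark_of(c,'stylus_tip')[:2])
cv2.imwrite('pics/s15c.png',cv2.resize(cv2.imread('pics/s15.png')[110:240,290:410],None,fx=5,fy=5,interpolation=cv2.INTER_CUBIC))"
```

```text
time_s: 19.92
ee_pos: [589.8, 32.4, 167.6]
ee_rot: [-178.8, 0.2, 93.1]
force: [0.2, -0.2, -0.1]
gripper_width: 13.4
need cm [ 1.67 -2.42 -1.82] rot [ 0.004 -0.02  -0.004] t 20.0667 ee [590.   34.1 168.2] [-178.9    0.2   93.3] F [ 0.7 -0.1  0.2] w 13.5 q [  2.  22.  91.  -0.  68. -91.]
side [{'at': [339.5, 192.3], 'confidence': 0.62}]
top []
wrist [{'at': [318.5, 207.5], 'confidence': 0.67}]
```

View pics/s15c.png

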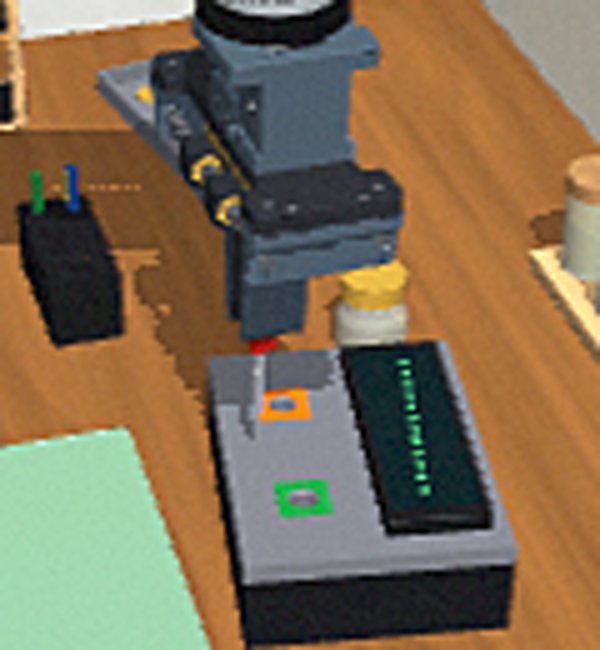

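View pics/w15.png

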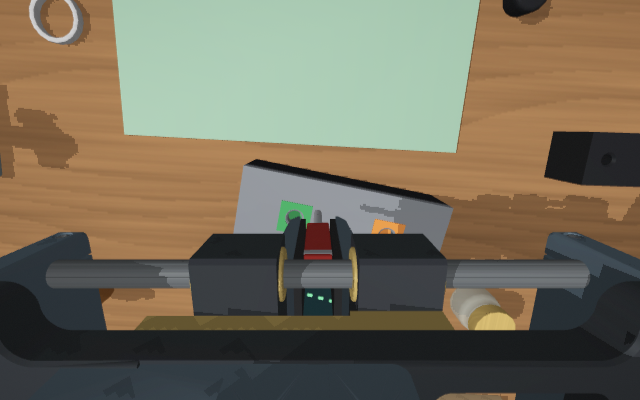

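```bash
python3 -c "
from h import *
import pickle
np.set_printoptions(precision=1,suppress=True)
f,s,t,st=pickle.load(open('v15.pkl','rb'))
T=Ro.from_euler('xyz',st['ee_rot'],degrees=True)
print(st['ee_pos'],st['ee_rot'])
for q in ((318.5,207.5),(318,210)):
  for r in ((339.5,192.3),(340,196.8)):
    X,e=tri([(f,q),(s,r)]);print(X,e,'tool',T.inv().apply(X-st['ee_pos']))
for L in (57,60): 
  X=st['ee_pos']+T.apply([0,0,L]);print(X,proj(f,X),proj(s,X))
X=st['ee_pos']+T.apply([0,0,12]);print('handle bottom',proj(s,X),proj(f,X))
cv2.imwrite('pics/w15c.png',cv2.resize(cv2.imread('pics/w15.png')[160:260,270:370],None,fx=6,fy=6,interpolation=cv2.INTER_CUBIC))
"
```

```text
[590.   34.1 168.2] [-178.9    0.2   93.3]
[583.   32.2 104.6] [1.2, 1.2] tool [-1.3 -5.9 63.7]
[585.8  32.6  88.6] [2.5, 2.5] tool [-1.1 -2.7 79.7]
[583.9  32.  105. ] [2.2, 2.2] tool [-1.6 -5.  63.3]
[586.8  32.3  89.1] [3.6, 3.6] tool [-1.4 -1.8 79.2]
[588.9  33.9 111.2] [320.4 215.6] [341.8 189.6]
[588.9  33.9 108.2] [320.3 214.4] [341.8 190.4]
handle bottom [342.1 176. ] [321.  236.7]
```

View pics/w15c.png

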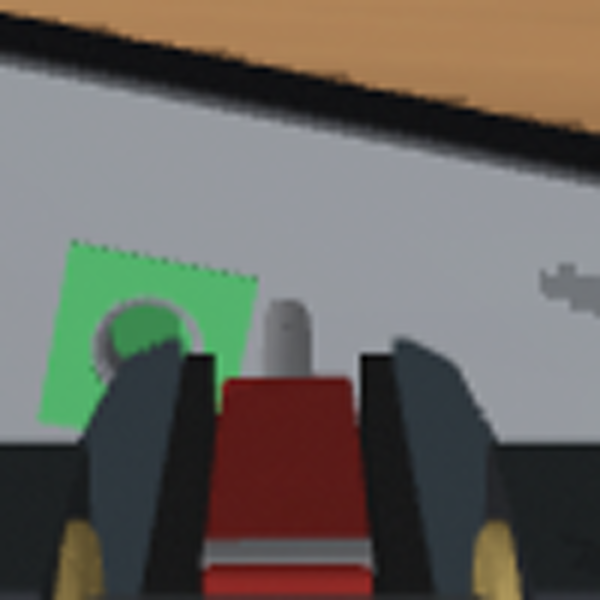

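```bash
python3 -c "
from h import *
cv2.imwrite('pics/s15d.png',cv2.resize(cv2.imread('pics/s15.png')[160:210,320:370],None,fx=12,fy=12,interpolation=cv2.INTER_NEAREST))
"
```

```text
(no output)
```

View pics/s15d.png

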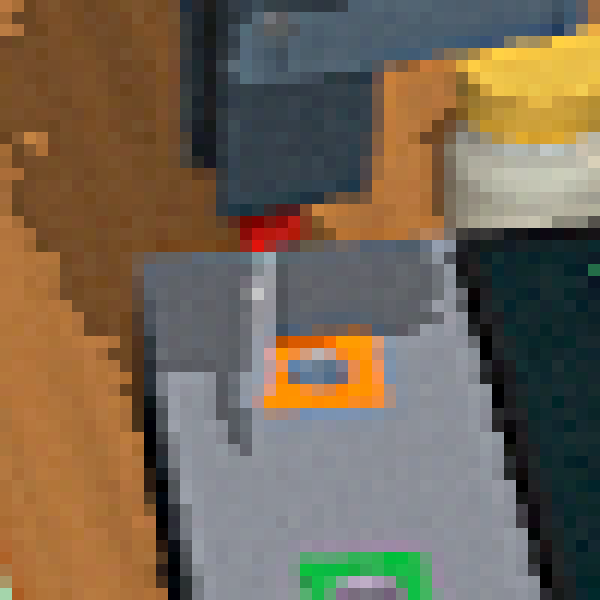

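```bash
cat > fit.py <<'E'
from h import *
import pickle
from scipy.optimize import least_squares
np.set_printoptions(precision=2,suppress=True)
f,s,t,st=pickle.load(open('v15.pkl','rb'))
T=Ro.from_euler('xyz',st['ee_rot'],degrees=True)
cw=lambda p:((p[0]+.5)/6-.5+270,(p[1]+.5)/6-.5+160)
# stylus local: tip at z=0 up; tool: x jaw, y, z down
pts=[([-7,-7,45],(222,380)),([7,-7,45],(352,380)),([-7,-7,95],(205,540)),([7,-7,95],(372,540))]
def W(L,v):
    # v: ox, oy, L0 (tip depth below TCP), tilt about jaw axis, about y
    R=Ro.from_rotvec([v[3],v[4],0]); q=np.array([v[0],v[1],-19.])+R.apply(np.array([L[0],L[1],-(L[2])+v[2]+19]))
    return T.apply(q)+st['ee_pos']
def res(v):
    r=[]
    for L,o in pts: r+=list(proj(f,W(L,v))-cw(o))
    r+=list(proj(f,W([0,-2,1],v))-cw((288,303)))
    r+=list((proj(s,W([0,0,0],v))-np.array([341.2,191.3]))*.7)
    r+=[(v[4])/.02,v[0]/1.,(v[2]-59)/3]
    return np.array(r)
r=least_squares(res,[0,0,58,0,0]);print(r.x,r.fun,np.sqrt(np.diag(np.linalg.inv(r.jac.T@r.jac))))
tip=W([0,0,0],r.x);print('tip',tip,'rel TCP',tip-st['ee_pos'])
E
python3 fit.py
```

```text
[-2.   -3.04 61.39 -0.04 -0.  ] [ 0.17 -1.51  0.37 -1.6  -0.35  0.63  0.94  0.51 -0.02  1.88  0.62 -0.03
 -0.11 -2.    0.8 ] [0.26 0.9  2.34 0.01 0.01]
tip [589.08  31.68 106.87] rel TCP [ -0.94  -2.4  -61.31]
```

```bash
python3 -m creep '0.6 -0.8 -0.8 0.004 -0.02 0 1;0.6 -0.8 -0.8 0 0 0 1;0.5 -0.6 -0.8 0 0 0 1;0 0 -0.6 0 0 0 1;0 0 0 0 0 0 1;0 0 0 0 0 0 1' ; python3 -c "
from h import *
f=grab('wrist','w16');s=grab('side','s16');need([607.4,11.5,135],down(93))
import pickle;pickle.dump((f,s,monitor.state()),open('v16.pkl','wb'))
cv2.imwrite('pics/w16c.png',cv2.resize(cv2.imread('pics/w16.png')[160:260,270:370],None,fx=6,fy=6,interpolation=cv2.INTER_CUBIC))
cv2.imwrite('pics/s16d.png',cv2.resize(cv2.imread('pics/s16.png')[170:230,320:380],None,fx=10,fy=10,interpolation=cv2.INTER_NEAREST))"
```

```text
time_s: 20.72
ee_pos: [608.6, 15.0, 137.1]
ee_rot: [179.9, -0.0, 93.6]
force: [-0.8, -0.3, -0.2]
gripper_width: 13.6
need cm [-0.12 -0.36 -0.24] rot [-0.001  0.003 -0.011] t 20.8167 ee [608.6  15.1 137.4] [179.8  -0.   93.6] F [-0.1  0.4 -0.5] w 13.7 q [  0.  24.  92.   0.  64. -93.]
```

View pics/w16c.png

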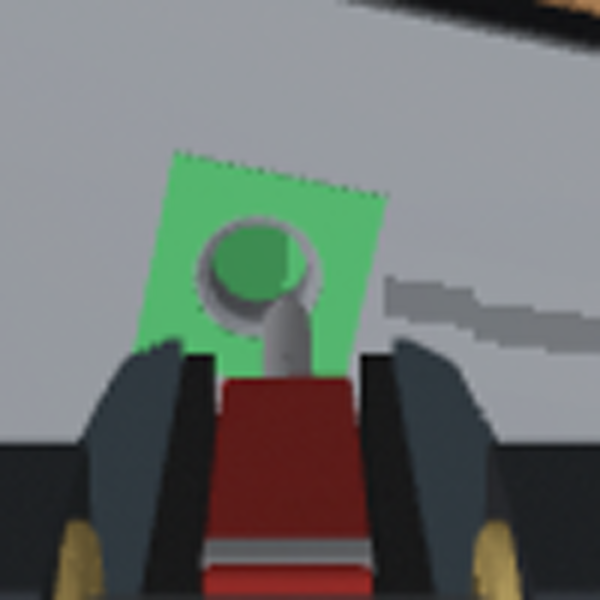

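View pics/s16d.png

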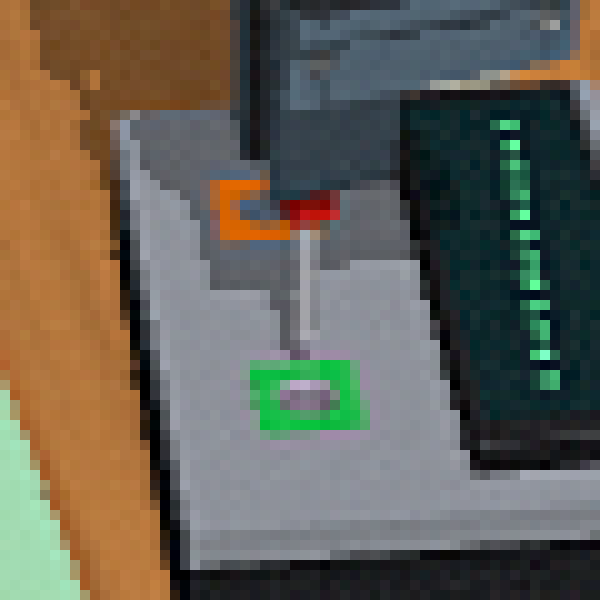

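```bash
python3 -c "
from h import *
import pickle
np.set_printoptions(precision=1,suppress=True)
f,s,st=pickle.load(open('v16.pkl','rb'))
cw=lambda p:((p[0]+.5)/6-.5+270,(p[1]+.5)/6-.5+160)
print(ray(f,(320,200)),st['ee_pos'])
print('hole',atz(f,cw((260,276)),60))
for z in(72,76,80): print(z,atz(f,cw((288,303)),z))
cs=lambda p:((p[0]+.5)/10-.5+320,(p[1]+.5)/10-.5+170)
print('side hole',atz(s,cs((308,396)),60))
for z in(72,76,80): print(z,atz(s,cs((300,345)),z))
print(tri([(f,cw((288,303))),(s,cs((302,345)))]))
"
```

```text
(array([538.1,   9.9, 307.4]), array([ 0.2,  0. , -1. ])) [608.6  15.1 137.4]
hole [607.1  10.5  60. ]
72 [607.3  14.4  72. ]
76 [606.1  14.3  76. ]
80 [604.9  14.2  80. ]
side hole [605.9   5.3  60. ]
72 [605.8  13.5  72. ]
76 [604.3   8.7  76. ]
80 [602.8   3.8  80. ]
(array([607.1,  14.4,  71.2]), [0.4, 0.4])
```

```bash
python3 -m creep '-0.1 -0.2 0 0 0.003 -0.01 1;0 -0.2 0 0 0 0 1;0 0 -0.4 0 0 0 1;0 0 -0.3 0 0 0 1;0 0 0 0 0 0 1' ; python3 -c "
from h import *
f=grab('wrist','w17');s=grab('side','s17');need([607.4,11.5,135],down(93))
import pickle;pickle.dump((f,s,monitor.state()),open('v17.pkl','wb'))
cv2.imwrite('pics/w17c.png',cv2.resize(cv2.imread('pics/w17.png')[160:260,270:370],None,fx=6,fy=6,interpolation=cv2.INTER_CUBIC))
cv2.imwrite('pics/s17d.png',cv2.resize(cv2.imread('pics/s17.png')[170:230,320:380],None,fx=10,fy=10,interpolation=cv2.INTER_NEAREST))"
```

```text
time_s: 21.23
ee_pos: [607.9, 11.1, 131.3]
ee_rot: [179.9, -0.1, 93.0]
force: [-0.6, 0.2, -1.4]
gripper_width: 13.3
need cm [-0.07  0.03  0.34] rot [-0.001  0.002 -0.   ] t 21.3333 ee [608.1  11.2 131.6] [ 1.799e+02 -1.000e-01  9.300e+01] F [ 1.  -0.1 -0.1] w 13.8 q [ -0.  25.  92.   0.  63. -93.]
```

View pics/w17c.png

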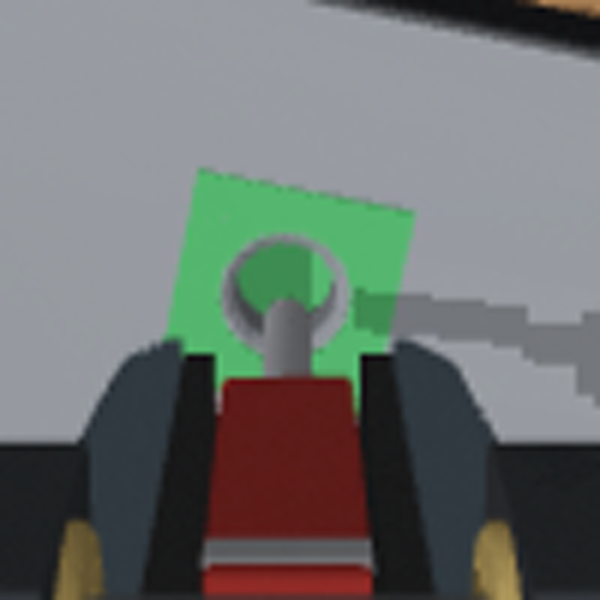

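View pics/s17d.png

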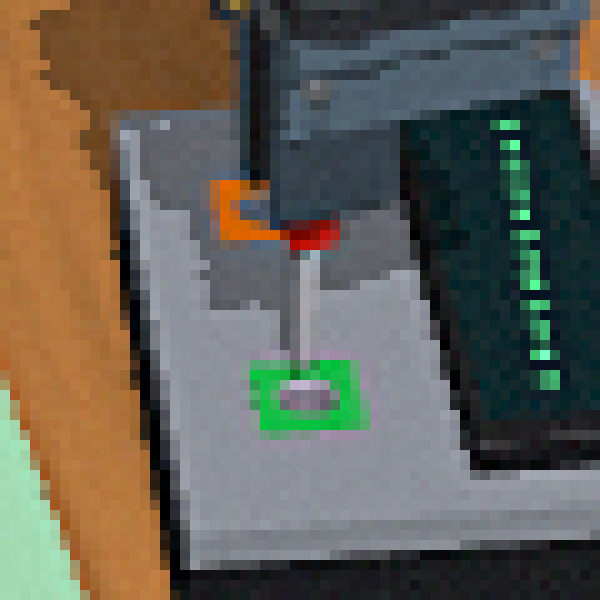

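```bash
python3 -m creep '0 0 -0.5 0 0 0 1;0 0 -0.5 0 0 0 1;0 0 -0.5 0 0 0 1;0 0 0 0 0 0 1' 50; python3 -c "
from h import *
f=grab('wrist','w18');need([607.8,11.2,102],down(93))
cv2.imwrite('pics/w18c.png',cv2.resize(cv2.imread('pics/w18.png')[160:260,270:370],None,fx=6,fy=6,interpolation=cv2.INTER_CUBIC))"
```

```text
time_s: 21.67
ee_pos: [608.1, 11.3, 115.4]
ee_rot: [179.8, -0.1, 93.0]
force: [-1.2, -0.1, -0.1]
gripper_width: 13.6
need cm [-0.05 -0.01 -1.38] rot [-0.001  0.003 -0.   ] t 21.7167 ee [608.3  11.3 115.8] [ 1.798e+02 -1.000e-01  9.300e+01] F [-0.3  0.  -0.3] w 13.7 q [ -0.  25.  93.   0.  61. -93.]
```

View pics/w18c.png

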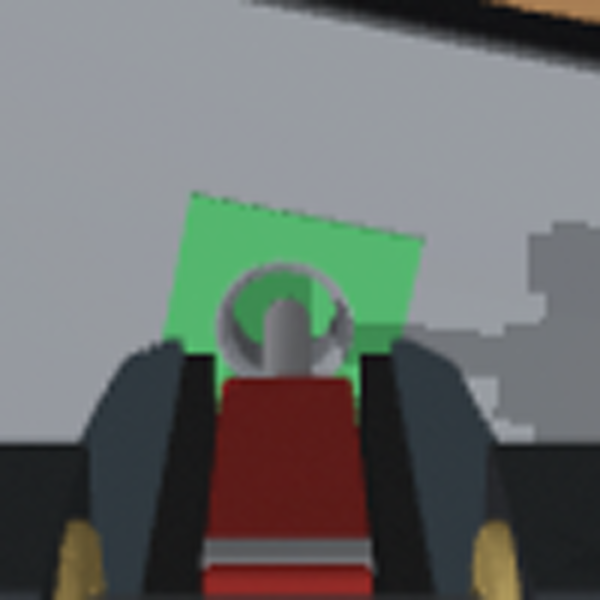

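```bash
python3 -m creep '-0.05 0 -0.3 0 0.002 0 1;0 0 -0.2 0 0 0 1;0 0 -0.2 0 0 0 1'; python3 -m creep '0 0 -0.15 0 0 0 1;0 0 -0.15 0 0 0 1'
```

```text
time_s: 21.97
ee_pos: [608.3, 11.3, 108.6]
ee_rot: [179.9, -0.1, 93.0]
force: [0.1, -0.8, -1.4]
gripper_width: 13.7
time_s: 22.13
ee_pos: [608.2, 11.3, 105.2]
ee_rot: [179.9, -0.1, 93.0]
force: [-0.3, -0.1, 1.3]
gripper_width: 13.7
```

```bash
for r in 1; do python3 -m creep '0 0 -0.15 0 0 0 1'; python3 -m creep '0 0 -0.15 0 0 0 1'; python3 -m creep '0 0 -0.15 0 0 0 1';  done
```

```text
time_s: 22.22
ee_pos: [608.3, 11.3, 103.8]
ee_rot: [179.9, -0.1, 93.0]
force: [-0.5, 0.6, 2.5]
gripper_width: 13.5
time_s: 22.3
ee_pos: [608.4, 11.3, 102.6]
ee_rot: [179.8, -0.1, 93.0]
force: [-0.4, -0.1, 2.8]
gripper_width: 14.2
time_s: 22.38
ee_pos: [608.4, 11.3, 101.5]
ee_rot: [179.8, -0.1, 93.0]
force: [-0.0, 0.3, 4.7]
gripper_width: 13.3
```

```bash
python3 -m creep '0 0 -0.15 0 0 0 1'; python3 -m creep '0 0 -0.15 0 0 0 1'; python3 -m creep '0 0 -0.15 0 0 0 1'; python3 -m creep '0 0 -0.15 0 0 0 1'
```

```text
time_s: 22.47
ee_pos: [608.4, 11.3, 100.4]
ee_rot: [179.8, -0.1, 93.0]
force: [-1.0, 0.7, 5.0]
gripper_width: 13.3
time_s: 22.55
ee_pos: [608.4, 11.3, 99.3]
ee_rot: [179.8, -0.1, 93.0]
force: [-1.6, 0.7, 5.5]
gripper_width: 13.3
time_s: 22.63
ee_pos: [608.5, 11.4, 98.8]
ee_rot: [179.8, -0.1, 93.0]
force: [-3.1, 0.2, 12.9]
gripper_width: 13.7
time_s: 22.72
ee_pos: [608.6, 11.3, 98.7]
ee_rot: [179.7, -0.1, 93.0]
force: [-3.8, -0.2, 12.6]
gripper_width: 13.4
```

```bash
python3 -c "
from h import *
for i in range(4):
    t=grab('top','t19') if i<1 else grab('side','s19') if i<2 else grab('wrist','w19')
    s=monitor.state();print(s['time_s'],s['force'].round(1),s['ee_pos'].round(1),s['gripper_width'].round(1))
a=cv2.imread('pics/s19.png');cv2.imwrite('pics/s19c.png',np.hstack([cv2.resize(a[260:370,310:410],(400,440)),cv2.resize(a[150:260,300:400],(400,440))]))
"
```

```text
Traceback (most recent call last):
AttributeError: 'float' object has no attribute 'round'
```

```bash
python3 -c "
from h import *
for i in range(8):
    t=grab('side','s19') if i<1 else grab('wrist','w19')
    s=monitor.state();print(round(s['time_s'],2),s['force'].round(1),s['ee_pos'].round(1))
a=cv2.imread('pics/s19.png');cv2.imwrite('pics/s19c.png',np.hstack([cv2.resize(a[260:370,310:410],(400,440)),cv2.resize(a[150:260,300:400],(400,440))]))
"
```

```text
22.82 [-3.8 -0.4 10.9] [608.5  11.3  98.8]
22.87 [-3.1 -0.3 10.8] [608.5  11.3  98.8]
22.92 [-3.2 -0.1 10.4] [608.5  11.3  98.8]
22.97 [-3.3  0.9 10.8] [608.5  11.3  98.8]
23.02 [-4.5 -0.5 11.3] [608.5  11.3  98.8]
23.07 [-3.  -1.3 10.7] [608.5  11.3  98.8]
23.12 [-3.4 -0.1 10.2] [608.5  11.3  98.8]
23.17 [-3.  -0.  10.6] [608.5  11.3  98.8]
```

View pics/s19c.png

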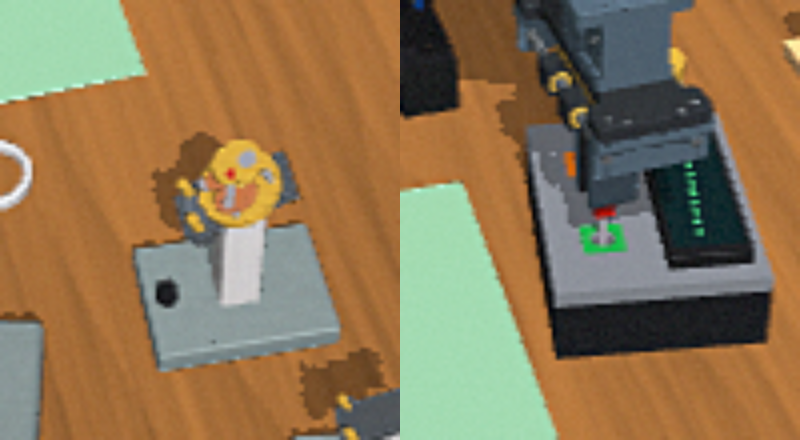

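View pics/w19.png

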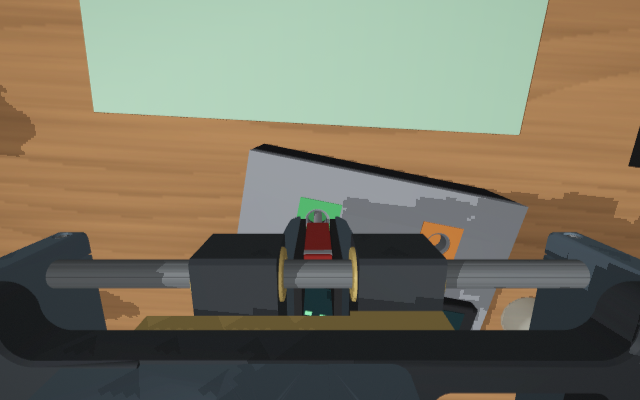

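The movement is still on the rest. The stylus is in the green hole and the push is steady at about 10.5 N, above the 6 N needed for full travel. Handing in.

```bash
python3 -c "
from h import *
print(job.job_done())"
```

```text
the job is handed in; nothing more can be done
None
```

I set the movement on the 100 × 70 mm microphone stand's rest and let go. Then I took the stylus out of the tool stand and pressed the reset button through the green-framed hole. I handed in at about 23 s with the stylus still gripped and pushing.

- **Movement:** with the gripper clear, the rim overlay put it flat and within about 1 mm of centre, with a gap to both pins. In the last side picture it was still there. It touched down with about 7 N on the wrist.
- **Button:** the force first rose at about 105 mm tool height and the travel stopped at 98.8 mm, so about 6 mm of travel. The push then held steady at 10–11 N, above the 6 N needed for full travel. The joint travel itself could not be read.
- **Other things:** the stylus never went near the orange-framed hole, and I touched nothing else on the bench that I know of.
- **Small disagreements:**
  - About 3 N sideways force remained on the wrist while pressing.
  - The wrist camera put the stylus tip up to about 2 mm from where the tool pose predicted, so I aligned it by the picture.
  - At first the tool orientation brought the last joint to -145°, near its limit of -146.6°. I turned the grasp by about 11° and placed the movement at about -134°.

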